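# Hygiene swab of the filler's foot seam

### The arm

A 6-joint arm with a two-finger parallel gripper is mounted at the origin on the work surface. World frame = base frame: x ahead of the robot, y to its left, z up, the work surface at z = 0. Lengths are in m, angles in rad, forces in N, time in s.
With the tool pointing down it reaches from about 0.325 to 1 m from the base axis. Payload 5.1 kg.
Tool frame: the origin (TCP) lies where the fingers leave the gripper's body, on its centre line; the fingertips stand 73 mm ahead of it and the grasp point (between the pads) lies 54 mm ahead of it (env.tcp_to_tips is the distance from the TCP to the fingertips, in m); x points along the fingers, z is the direction in which the jaws open and shut, and the axes are right-handed (so a half turn about x gives the same grasp; the last joint's range is limited). The gripper opens to 85 mm and grips with 20 to 120 N. Pads are 22 mm wide; open, the fingers measure 114 mm over their backs; the gripper's body (76 mm by 85 mm) begins 54 mm behind the grasp point. The pads swing forward as they close: fully open they stand 13 mm farther back than shut.
Start: joints at [1.118, 0.124, 1.65, -0, 1.367, -0.083], TCP at [0.235, 0.606, 0.304] pointing down, gripper open.
Joint ranges: [-2.61, 2.61], [-1.02, 2.33], [0.03, 2.71], [-1.35, 4.49], [0.32, 2.68], [-2.91, 2.91]. Speed limits (rad/s): [2.57, 2.57, 3.14, 3.14, 3.14, 3.14].

### API

Orientations are given as a rotation vector (axis times angle).
In Python, from workcell import env, vision gives the robot as it stands. The module is installed in compiled form; this text tells all that it offers.
- The arm moves only by the tool drive_tool, never from a script. Its argument "increments" is a list of rows, each a list of 5 numbers: the shift along the tool's x, y, z in mm, then the turn about the tool's x in degrees, then the finger opening in mm, from 0 to 85.4. In form: [[tx, ty, tz, yaw, grip], ...]. A call has exactly 8 rows; each row shifts and turns the commanded pose from where the row before left it, along the tool's axes as they then stand; what a row does not reach is not made up. A row lasts 1/8 s, in which the tool goes at most 62.5 mm and 10.7 degrees, less where a joint would pass 70% of its speed; a pose out of reach is approached as far as the arm can. A call with a gripper value outside its range is refused whole. The fingers move at their own pace and stop on an object; "grip_force" is the grip in N (left out, the last holds). Time passes only in rows, so rows that do not move let the fingers close, or fill a call up. It gives the time, the measured TCP pose, the force and the opening at its end, in the units of the state.
- env.read_state(): the state, without advancing time (a new reading comes with each control period).
- vision.grab_frame(name): name is "scene" or "top" or "wrist"; returns (picture, depth): 420x560x3 uint8, red, green, blue; 420x560 float32, m along the optical axis (not along the pixel's ray), 0 where there is no reading.
- vision.camera_model(name): a dict with "intrinsics" (3x3 intrinsics, pixels), "k1" (the pictures are not rectified: a ray, as slopes to the right and down, at radius r is drawn at 1 + k1 r^2 times it, then the intrinsics apply), "rvec" (rotation vector, rad) and "tvec" (3), from world to camera coordinates, as OpenCV has them. Camera axes: x right, y down, z forward; pixel columns grow to the right and rows downward; lengths in m; the calibration is good to about 2 mm. A picture is of the moment at which its call begins: read the wrist's pose just before it. camera_model takes no time and is no camera call; for the wrist camera it gives the pose at the moment of the call.
- env.hand_in(): hands the job in, once; it reports no verdict.
The state is a dict: "t": time; "q": joint angles; "qvel": joint speeds; "tau": joint torques, N m; "position": TCP position; "tool_rot": TCP orientation; "ft_force": force on the tool from outside, world axes, zero at the start; "moment": the same for the moment, N m; "grip_width": finger opening in m.
Only numpy, scipy, OpenCV 4.12 (cv2) and the standard library are available. Lean on these libraries where they do the work, as an engineer would, in place of code of your own. Each camera call takes 0.05 s, during which the arm holds its last target.

### The job

Take the sampling swab out of the tool rack and draw its tip slowly (about five seconds) and without lifting it along the whole sealed seam where the front of the filler's column meets its drip plate, under the nozzle head, from the end far from you to the end near you, pressing only lightly. Then push the swab through the dust flap of the hygiene reader's slanted well until its collar sits on the bezel, let go of it there and press the reader's key to start the measurement. Leave the brush, the scraper, the bottle and the jar where they stand.

Things in the scene. Friction and masses are not known exactly. Their poses are not given: they have to be found in the camera images.
- swab: white plastic sampling swab, about 72 g, 155 mm long, standing tip down in one of the rack's three places. Origin: on its axis at the underside of its round collar (36 mm diameter, 5 mm thick); z runs along the axis to the handle. Below the collar a stalk of 12 mm diameter to z = -54 mm, then a sprung head (14 mm thick) ending at z = -85 mm.
- handle (a point): on the swab's axis at z = 40 mm, where to grip it: square handle 22 x 22 mm, sides along the swab's x and y, from z = 5 to 70 mm (the other two tools have a round and a flat handle). About 60 N of grip keeps it from slipping.
- tip (a point): centre of the ball end (radius 7 mm) of the swab's head, on the axis at z = -78 mm of the swab when free. The head is sprung along the axis: it starts to give at 1.5 N, then 0.25 N per mm, and can give 10 mm (4 N); 3 to 5 mm is a good light pressure.
- rack: steel tool rack 220 x 70 mm, fixed; origin under its centre, x along its length, yaw near 0. Its top plate (upper face 102 mm above the bench) has three holes of 20 mm at x = -70, 0 and 70 mm in which swab, brush and scraper hang by their collars, in any order.
- filler: grey desk-top filling machine, hopper taken off, fixed; origin on the bench under the middle of its foot; front is its own -x and looks to the robot's right (yaw about +90 degrees), its y points towards the robot. Drip plate 260 x 170 mm (x by y), upper face at z = 30 mm. On it the column, 120 mm wide (y), x = -20 to 120 mm, z = 30 to 190 mm, with an upright front face.
- head_edge (a point): middle of the lower front edge of the filler's head, which leans out over the seam: x = -65, z = 225 mm of the filler; 110 mm wide, underside sloping back to the column at z = 190 mm, top z = 335 mm. Above it a nozzle pipe to x = -95 mm with a spout at x = -82 mm down to z = 262 mm. A swab leaning about 38 degrees (30 to 45) back from the column reaches the seam with room for the gripper.
- seam_far (a point): end of the thin dark sealing bead (the seam) far from the robot (larger world x), in the inside corner of drip plate and column face: x = -20, y = -55, z = 30 mm of the filler. The bead is 4 mm high, soft, and cannot be felt; the ball touches plate and face when its centre is 7 mm from both.
- seam_near (a point): the other end of the seam, near the robot: x = -20, y = 55, z = 30 mm of the filler. The seam is straight, 110 mm long.
- reader: white bench-top hygiene reader 170 x 200 mm (x by y), fixed; origin on the bench under its middle; its low front is its own -x and looks to the robot's left (yaw about -90 degrees), its y points away from the robot. Flat deck sloping at 30 degrees, 70 mm high in front, 168 mm at the back; on it a dark display, the well (at y = 48 mm) and the key (at y = -48 mm).
- well: the reader's well: square grey bezel 52 x 52 mm, 8 mm proud of the deck. Origin: centre of the hole at the bezel's upper face, where the collar is to sit; z points straight out, square to the deck, 30 degrees from vertical. Hole 20 mm wide with 3 mm chamfer; dust flap 9 mm below the face; 21 mm wide and 95 mm deep below, so the swab goes in up to its collar without touching bottom.
- flap (a joint): sprung dust flap in the well (25 mm long, hinged at the side of the hole up the slope, swings inwards): 0 shut, 1.57 rad fully open, closes by itself; the swab pushes it open with about 2 N and holds it at about 1.1 rad.
- key (a joint): travel of the reader's key in m: 0 up, 0.006 fully down; springs back; takes 1.5 N to start and 5 N to go fully down.
- key_top (a point): centre of the key's top face (32 mm diameter grey round key in a 48 mm ring), 18 mm above the deck along the deck's normal (parallel to the well's z); it is pressed against that normal. Well and key are 96 mm apart.
- brush: nozzle brush in the rack with a round waisted handle, 80 mm above its collar; origin at the collar's underside, as on the swab. Leave alone.
- scraper: scraper in the rack with a flat handle 34 x 10 mm, 65 mm above its collar; origin at the collar's underside. Leave alone.
- bottle: white bottle, 52 mm diameter, 125 mm high, standing on the bench; origin under its centre. Leave alone.
- jar: white lidded jar, 68 mm diameter, 60 mm high, standing on the bench; origin under its centre. Leave alone.
Not all that is in view belongs to the job. What is shaped like the rack but red or yellow is not meant.

How it is judged:
By the outcome, as a careful person would: the job done as asked, in the order asked, and still so for the second after the job is handed in, with the robot touching nothing.
It also fails if it takes over 67 s, if anything falls off the work surface, if the arm or the gripper's body presses on something with over 40 N, if the wrist force passes 120 N, or if a joint passes its speed limit or range.

## Working session

There is one attempt and no reset: what is moved stays moved. The work goes in short steps, Python scripts to look and compute and a tool call to move; the robot and the scene stay as the last step left them, time stands still between calls to the robot, and variables do not carry over. Pictures are saved under pics/ and viewed, and the job is handed in when it is done.

Besides the shell and the picture viewer there is one more tool, called as name([rows], argument=value, ...), one row to a line, values as JSON. drive_tool: Moves the arm, as the interface text tells. Its arguments: {"type":"object","properties":{"increments":{"type":"array","items":{"type":"array","items":{"type":"number"}}},"grip_force":{"type":"number"}},"required":["increments"]}

```bash
mkdir -p pics; ls; python3 - <<'E'
from workcell import env, vision
import cv2, numpy as np
s=env.read_state(); print(s); print(cv2.Rodrigues(np.array(s['tool_rot'],float))[0].round(3)); print(env.tcp_to_tips, dir(env), dir(vision))
for n in ['scene','top','wrist']:
    m=vision.camera_model(n); print(n,m)
    p,d=vision.grab_frame(n); np.savez(f'pics/{n}0.npz',p=p,d=d,**m); cv2.imwrite(f'pics/{n}0.png',p[:,:,::-1])
E
```

```text
pics
{'t': 0.0, 'q': array([ 1.11839328e+00,  1.24483822e-01,  1.65169944e+00, -1.53790693e-06,
        1.36744721e+00, -8.25837741e-02]), 'qvel': array([-0.00046113,  0.0003913 ,  0.00166203, -0.00150236,  0.00091435,
       -0.00023971]), 'tau': array([ 1.05380899e-03, -4.23619008e+01, -3.65450621e+01, -6.14742680e-05,
        7.12989699e-03,  3.24283427e-06]), 'position': array([0.23475612, 0.60563295, 0.30265158]), 'tool_rot': array([-0.93368439,  1.36357595,  0.93201671]), 'ft_force': array([ 0.30104938,  0.10961505, -0.10616905]), 'moment': array([0.04875569, 0.01942664, 0.03998458]), 'grip_width': 0.08526942667567974}
[[-0.001 -0.932  0.361]
 [-0.002  0.361  0.932]
 [-1.     0.    -0.002]]
0.0726 ['PlanningError', '__class__', '__delattr__', '__dict__', '__dir__', '__doc__', '__eq__', '__format__', '__ge__', '__getattribute__', '__getstate__', '__gt__', '__hash__', '__init__', '__init_subclass__', '__le__', '__lt__', '__module__', '__ne__', '__new__', '__reduce__', '__reduce_ex__', '__repr__', '__setattr__', '__sizeof__', '__str__', '__subclasshook__', '__weakref__', 'hand_in'
[... 665 characters left out ...]
, -1.0657103 ]), 'tvec': array([ 0.39886429, -0.14170252,  1.44771236])}
top {'intrinsics': array([[505.87646896,   0.        , 290.05097458],
       [  0.        , 505.87646896, 209.11487564],
       [  0.        ,   0.        ,   1.        ]]), 'k1': 0.021713008278375023, 'rvec': array([ 2.14418911, -2.19894424,  0.06428588]), 'tvec': array([0.02098086, 0.54694036, 1.18578186])}
wrist {'intrinsics': array([[366.17319057,   0.        , 285.0492316 ],
       [  0.        , 366.17319057, 208.86371873],
       [  0.        ,   0.        ,   1.        ]]), 'k1': -0.027560149197327948, 'rvec': array([-2.38293684, -1.63275465, -0.23859613]), 'tvec': array([-0.64871737, -0.03908412,  0.37932838])}
```

View pics/scene0.png

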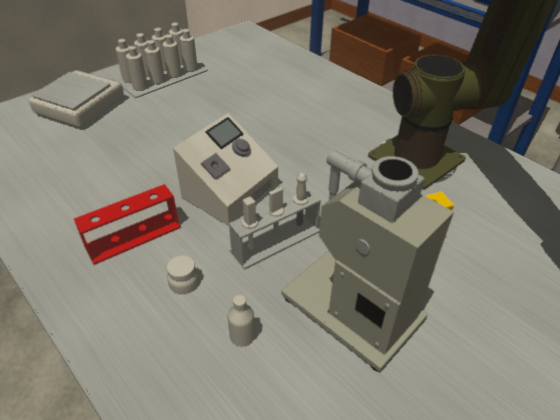

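View pics/top0.png

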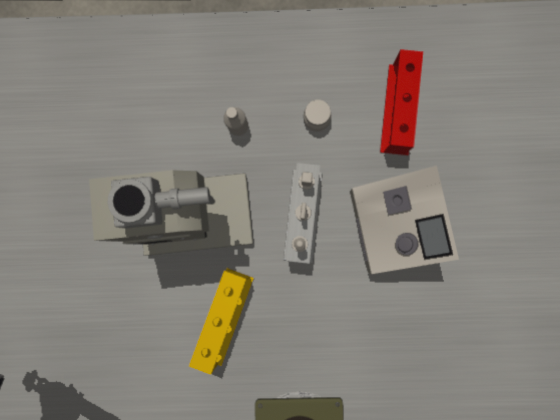

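View pics/wrist0.png

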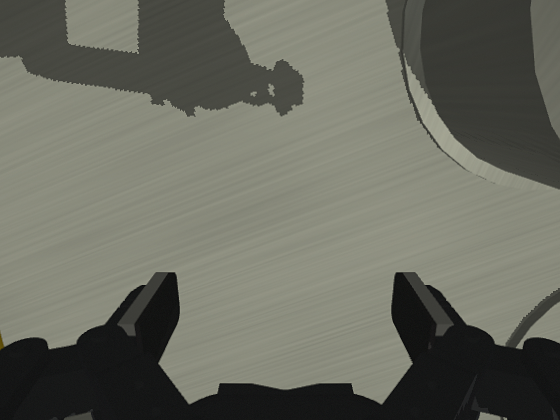

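```bash
cat > h.py <<'E'
import numpy as np, cv2
from scipy.spatial.transform import Rotation as Ro
def load(n):
    z=np.load(f'pics/{n}.npz'); return z
def cloud(z):
    """HxWx3 world points"""
    d=z['d']; K=z['intrinsics']; k1=float(z['k1']); H,W=d.shape
    u,v=np.meshgrid(np.arange(W),np.arange(H))
    pts=np.stack([u,v],-1).reshape(-1,1,2).astype(float)
    n=cv2.undistortPoints(pts,K,np.array([k1,0,0,0,0.])).reshape(H,W,2)
    c=np.concatenate([n*d[...,None],d[...,None]],-1)
    R=cv2.Rodrigues(z['rvec'])[0]
    w=(c-z['tvec'])@R
    w[d<=0]=np.nan
    return w
def ray(z,u,v):
    n=cv2.undistortPoints(np.array([[[u,v]]],float),z['intrinsics'],np.array([float(z['k1']),0,0,0,0.])).ravel()
    R=cv2.Rodrigues(z['rvec'])[0]; o=-R.T@z['tvec']; return o,R.T@np.array([n[0],n[1],1.])
def atz(z,u,v,h):
    o,d=ray(z,u,v); return o+d*(h-o[2])/d[2]
def proj(z,P):
    return cv2.projectPoints(np.atleast_2d(np.array(P,float)),z['rvec'],z['tvec'],z['intrinsics'],np.array([float(z['k1']),0,0,0,0.]))[0].reshape(-1,2)
def snap(name,tag):
    from workcell import vision
    m=vision.camera_model(name); p,d=vision.grab_frame(name)
    np.savez(f'pics/{tag}.npz',p=p,d=d,**m); cv2.imwrite(f'pics/{tag}.png',p[:,:,::-1])
    return load(tag)
def st():
    from workcell import env
    s=env.read_state(); R=cv2.Rodrigues(np.array(s['tool_rot']))[0]
    print('t',round(s['t'],2),'pos',s['position'].round(4),'q',s['q'].round(2),'F',s['ft_force'].round(2),'w',round(s['grip_width'],4)); print(R.round(3)); return s,R
E
python3 - <<'E'
from h import *
z=load('wrist0'); R=cv2.Rodrigues(z['rvec'])[0]; print('cam pos',-R.T@z['tvec']); print('cam axes world rows',R.round(3))
for n in ['scene0','top0']:
    z=load(n); w=cloud(z); R=cv2.Rodrigues(z['rvec'])[0]; print(n,-R.T@z['tvec'])
    # enlarged crop
z=load('top0'); w=cloud(z)
for (u,v) in [(307,180),(303,213),(299,243),(397,200),(407,244),(130,203),(200,196),(240,230),(435,237),(317,110),(232,113),(500,300)]:
    print((u,v),w[v,u].round(4))
p=load('scene0')['p'][:,:,::-1]; cv2.imwrite('pics/c1.png',cv2.resize(p[150:270,210:340],None,fx=6,fy=5,interpolation=cv2.INTER_CUBIC))
p=load('top0')['p'][:,:,::-1]; cv2.imwrite('pics/c2.png',cv2.resize(p[150:280,270:470],None,fx=4,fy=4,interpolation=cv2.INTER_CUBIC))
E
```

```text
cam pos [0.16727232 0.6318     0.37296185]
cam axes world rows [[ 0.361  0.932 -0.002]
 [ 0.893 -0.345  0.289]
 [ 0.269 -0.107 -0.957]]
scene0 [1.07172058 0.58973378 0.8824242 ]
top0 [ 0.4519403  -0.01530972  1.22522576]
(307, 180) [ 0.5956 -0.0326  0.1729]
(303, 213) [ 0.5269 -0.0225  0.1675]
(299, 243) [ 0.4642 -0.0125  0.1809]
(397, 200) [ 0.5538 -0.2295  0.1152]
(407, 244) [ 0.457  -0.2417  0.1415]
(130, 203) [0.534  0.2624 0.4023]
(200, 196) [0.5456 0.1526 0.375 ]
(240, 230) [0.5003 0.127  0.0274]
(435, 237) [ 0.4703 -0.2992  0.1497]
(317, 110) [ 0.7756 -0.0624  0.0593]
(232, 113) [0.7573 0.1293 0.1211]
(500, 300) [ 0.3201 -0.4849 -0.003 ]
```

View pics/c1.png

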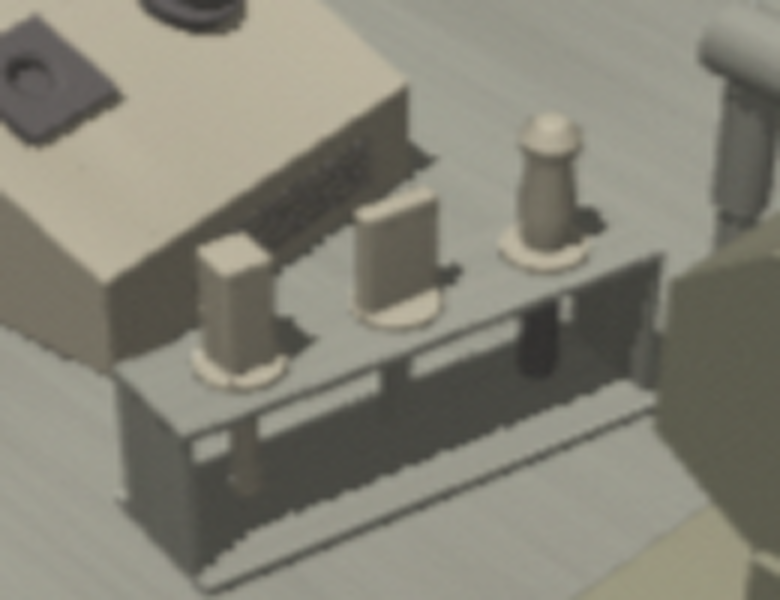

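View pics/c2.png

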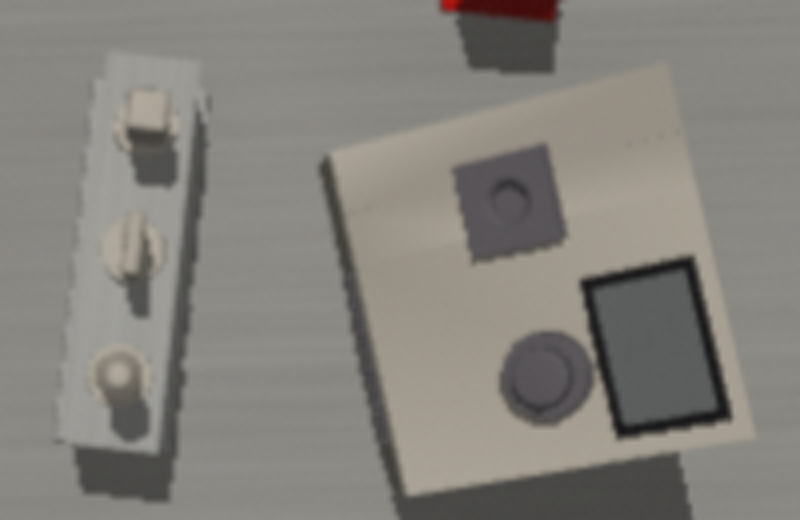

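```bash
cat > m1.py <<'E'
from h import *
def fitplane(P):
    c=P.mean(0); u,s,v=np.linalg.svd(P-c,full_matrices=False); n=v[2]; n=n*np.sign(n[2] or 1); return c,n,(s[2]/np.sqrt(len(P)))
for n in ['top0','scene0']:
    z=load(n); w=cloud(z); P=w.reshape(-1,3); ok=np.isfinite(P).all(1)
    print('==',n)
    b=P[ok&(abs(P[:,2])<.02)]; print('bench',b[:,2].mean(), b[:,2].std())
    # rack top
    m=ok&(abs(P[:,2]-.102)<.006)&(P[:,0]>.38)&(P[:,0]<.68)&(abs(P[:,1]+.02)<.08)
    if m.sum()>50:
        r=cv2.minAreaRect(P[m][:,:2].astype(np.float32)*1000); print('rack',m.sum(),P[m][:,2].mean(),r)
    m=ok&(abs(P[:,2]-.030)<.006)&(P[:,0]>.38)&(P[:,0]<.66)&(P[:,1]>.06)&(P[:,1]<.4)
    if m.sum()>50:
        r=cv2.minAreaRect(P[m][:,:2].astype(np.float32)*1000); print('plate',m.sum(),P[m][:,2].mean(),r)
    m=ok&(P[:,2]>.315)&(P[:,2]<.345)&(P[:,0]>.35)&(P[:,0]<.7)&(P[:,1]>.06)&(P[:,1]<.4)
    if m.sum()>50:
        r=cv2.minAreaRect(P[m][:,:2].astype(np.float32)*1000); print('headtop',m.sum(),P[m][:,2].mean(),r)
    # reader deck
    m=ok&(P[:,2]>.075)&(P[:,2]<.165)&(P[:,0]>.36)&(P[:,0]<.64)&(P[:,1]<-.12)&(P[:,1]>-.36)
    Q=P[m]
    for i in range(4):
        c,nn,e=fitplane(Q); dd=(Q-c)@nn; Q=Q[abs(dd)<max(.003,2*e)]
    print('deck',len(Q),c,nn,e,'tilt',np.degrees(np.arccos(nn[2])),'az',np.degrees(np.arctan2(nn[1],nn[0])))
    r=cv2.minAreaRect(Q[:,:2].astype(np.float32)*1000); print(r)
    dd=(P-c)@nn; m2=m&(dd>.004)&(dd<.04)
    mk=np.zeros(len(P),np.uint8); mk[m2]=1; mk=mk.reshape(w.shape[:2])
    k,l,s,_=cv2.connectedComponentsWithStats(mk)
    for i in range(1,k):
        if s[i,4]>30:
            q=w[l==i]; print('blob',s[i],q.mean(0).round(4),((q-c)@nn).mean().round(4),cv2.minAreaRect(q[:,:2].astype(np.float32)*1000))
E
python3 m1.py
```

```text
== top0
bench 0.00017708481115415222 0.0028332943188214272
rack 1847 0.10219398877193352 ((532.44482421875, -23.36667251586914), (51.90512466430664, 220.1487579345703), 82.2685546875)
plate 3613 0.029812011060911407 ((533.5743408203125, 206.34991455078125), (261.3131408691406, 238.51220703125), 76.39096069335938)
headtop 3181 0.33295198576798773 ((539.6069946289062, 249.04568481445312), (110.57549285888672, 212.28262329101562), 4.882730007171631)
deck 6050 [ 0.50568785 -0.2445557   0.12241167] [-0.08884493  0.49586808  0.86384109] 0.001918195519895692 tilt 30.249365260455708 az 100.15793161386262
((505.9827880859375, -240.21041870117188), (199.84925842285156, 167.1824951171875), 10.4628324508667)
blob [383 186  29  29 486] [ 0.5519 -0.2273  0.1263] 0.0078 ((552.7745361328125, -226.97789001464844), (53.13066482543945, 47.44499588012695), 10.299225807189941)
blob [396 233  22  22 389] [ 0.4579 -0.2424  0.1343] 0.0156 ((458.20892333984375, -243.24049377441406), (41.13920593261719, 45.12325668334961), 88.99845886230469)
== scene0
bench -0.0005004539837317078 0.003283927046097816
rack 127
[... 271 characters left out ...]
316902987312924 ((541.1336059570312, 251.9356689453125), (114.75949096679688, 211.65721130371094), 5.226299285888672)
deck 3987 [ 0.51633127 -0.23788263  0.12025215] [-0.08941152  0.4942601   0.86470372] 0.0025110060898587763 tilt 30.151108352892713 az 100.25389849781823
((507.70806884765625, -239.69720458984375), (204.653076171875, 167.47357177734375), 10.415924072265625)
blob [232 138  18  18 242] [ 0.4643 -0.2356  0.1307] 0.0148 ((461.92889404296875, -240.51405334472656), (45.44093704223633, 44.00569534301758), 32.67893600463867)
blob [201 153  29  25 337] [ 0.5547 -0.2238  0.1251] 0.0077 ((551.6097412109375, -224.70425415039062), (60.72520446777344, 48.3961067199707), 13.825772285461426)
```

```bash
cat >> h.py <<'E'
def plan(wps, grip, nd=0):
    """wps: list of (x,y,z,az_y_deg,nrows) TCP world. prints rows from present pose (open loop, rounding carried)"""
    s,R=st(); p=np.array(s['position']).copy(); az=np.degrees(np.arctan2(R[1,1],R[0,1]))
    rows=[]
    for (x,y,z,a,n) in wps:
        p0=p.copy(); a0=az; da=(a-a0+180)%360-180
        for i in range(n):
            t=p0+(np.array([x,y,z])-p0)*(i+1)/n; ta=a0+da*(i+1)/n
            d=t-p; r=np.radians(az)
            ey=np.array([np.cos(r),np.sin(r),0]); ez=np.array([-np.sin(r)*-1*-1,np.cos(r),0])
            ez=np.cross([0,0,-1],ey)
            inc=[round(-d[2]*1000,nd),round(d@ey*1000,nd),round(d@ez*1000,nd),round(-(ta-az),1)]
            p=p+np.array([0,0,-1])*inc[0]/1000+ey*inc[1]/1000+ez*inc[2]/1000; az=az-inc[3]
            rows.append(inc+[grip])
    while len(rows)%8: rows.append([0,0,0,0,grip])
    for i in range(0,len(rows),8): print(str(rows[i:i+8]).replace('.0,',','))
    print('end',p.round(4),az)
E
python3 - <<'E'
from h import *
plan([(.33,.24,.34,120,8),(.40,.0,.36,82,5),(.53,-.035,.36,82,3)],60)
E
```

```text
t 0.15 pos [0.2348 0.6057 0.3029] q [ 1.12  0.12  1.65 -0.    1.37 -0.08] F [-0.02  0.03  0.33] w 0.0851
[[-0.001 -0.932  0.361]
 [-0.002  0.361  0.932]
 [-1.     0.    -0.002]]
[[np.float64(-5.0), np.float64(-28.0), np.float64(-38.0), np.float64(4.9), 60], [np.float64(-4.0), np.float64(-30.0), np.float64(-36.0), np.float64(4.8), 60], [np.float64(-5.0), np.float64(-34.0), np.float64(-33.0), np.float64(4.9), 60], [np.float64(-5.0), np.float64(-37.0), np.float64(-30.0), np.float64(4.8), 60], [np.float64(-4.0), np.float64(-38.0), np.float64(-27.0), np.float64(4.9), 60], [np.float64(-5.0), np.float64(-41.0), np.float64(-24.0), np.float64(4.8), 60], [np.float64(-4.0), np.float64(-43.0), np.float64(-20.0), np.float64(4.9), 60], [np.float64(-5.0), np.float64(-44.0), np.float64(-16.0), np.float64(4.8), 60]]
[[np.float64(-4.0), np.float64(-49.0), np.float64(-12.0), np.float64(7.6), 60], [np.float64(-4.0), np.float64(-49.0), np.float64(-5.0), np.float64(7.6), 60], [np.float64(-4.0), np.float64(-51.0), np.float64(1.0), np.float64(7.6), 60], [np.float64(-4.0), np.float64(-49.0), np.float64(8.0), np.float64(7.6), 60], [np.float64(-4.0), np.float64(-48.0), np.float64(14.0), np.float64(7.6), 60], [np.float64(-0.0), np.float64(-6.0), np.float64(45.0), np.float64(0.0), 60], [np.float64(-0.0), np.float64(-5.0), np.float64(44.0), np.float64(0.0), 60], [np.float64(-0.0), np.float64(-6.0), np.float64(45.0), np.float64(0.0), 60]]
end [ 0.5303 -0.0354  0.3599] 82.01333452280825
```

```bash
sed -i "s/print(str(rows\[i:i+8\]).replace('.0,',','))/print([[float(v) if v%1 else int(v) for v in r] for r in rows[i:i+8]])/" h.py
```

drive_tool([
  [-5,-28,-38,4.9,60],
  [-4,-30,-36,4.8,60],
  [-5,-34,-33,4.9,60],
  [-5,-37,-30,4.8,60],
  [-4,-38,-27,4.9,60],
  [-5,-41,-24,4.8,60],
  [-4,-43,-20,4.9,60],
  [-5,-44,-16,4.8,60],
], grip_force=60)

```text
t: 1.15
position: [0.33, 0.2393, 0.3407]
tool_rot: [-0.409, 1.532, 0.409]
ft_force: [1.7, 0.2, 0.2]
grip_width: 0.0599
```

drive_tool([
  [-4,-49,-12,7.6,60],
  [-4,-49,-5,7.6,60],
  [-4,-51,1,7.6,60],
  [-4,-49,8,7.6,60],
  [-4,-48,14,7.6,60],
  [0,-6,45,0,60],
  [0,-5,44,0,60],
  [0,-6,45,0,60],
])

```text
t: 2.15
position: [0.5316, -0.0357, 0.3606]
tool_rot: [0.11, 1.568, -0.11]
ft_force: [-1.5, -0.2, 0.1]
grip_width: 0.0601
```

```bash
python3 - <<'E'
from h import *
st(); snap('wrist','wrist1'); snap('scene','scene1')
E
```

```text
t 2.15 pos [ 0.5316 -0.0357  0.3606] q [-0.17 -0.17  1.84  0.    1.47 -0.03] F [-1.48 -0.22  0.06] w 0.0601
[[-0.    0.14  0.99]
 [ 0.    0.99 -0.14]
 [-1.    0.   -0.  ]]
```

View pics/wrist1.png

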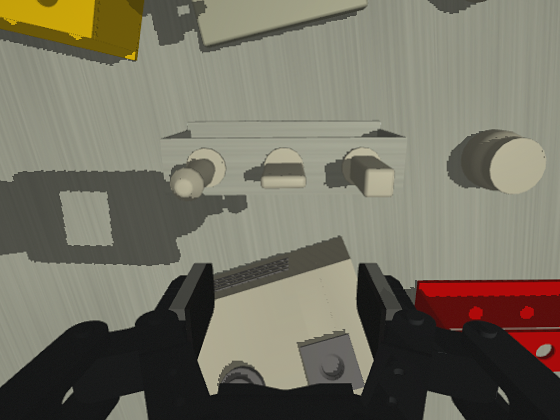

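View pics/scene1.png

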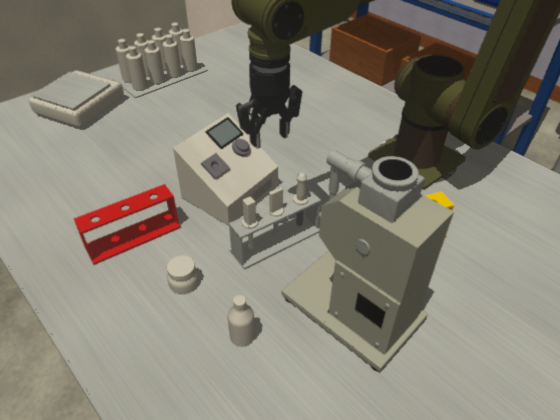

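```bash
python3 - <<'E'
from h import *
z=load('scene1'); p=z['p'][:,:,::-1]; cv2.imwrite('pics/c3.png',cv2.resize(p[0:170,190:360],None,fx=4,fy=3.5,interpolation=cv2.INTER_CUBIC))
w=cloud(z); tcp=np.array([.5316,-.0357,.3606])
z0=load('scene0'); w0=cloud(z0)
ch=(abs(w-w0).max(-1)>.03)
P=w[ch]; d=P-tcp
for lo in np.arange(-.08,.36,.02):
    q=d[(d[:,2]>lo)&(d[:,2]<lo+.02)&(np.hypot(d[:,0],d[:,1])<.25)]
    if len(q)>5: print(round(lo,2),len(q),'x',q[:,0].min().round(3),q[:,0].max().round(3),'y',q[:,1].min().round(3),np.percentile(q[:,1],98).round(3))
# handle top
z=load('wrist1'); w=cloud(z); 
for nm,(u,v) in dict(sq=(379,181),fl=(283,182),rd=(186,183)).items():
    P=w[v-20:v+21,u-25:u+26].reshape(-1,3); h=np.nanmax(P[:,2]); 
    q=P[P[:,2]>np.nanpercentile(P[:,2],99)-.006]; print(nm,len(q),q.mean(0).round(4),q[:,2].std().round(4),cv2.minAreaRect(q[:,:2].astype(np.float32)*1000))
P=w.reshape(-1,3); m=(abs(P[:,2]-.102)<.005)&(P[:,1]>-.09)&(P[:,1]<.04)&(P[:,0]>.38)&(P[:,0]<.68)
print(cv2.minAreaRect(P[m][:,:2].astype(np.float32)*1000),P[m][:,2].mean())
cv2.imwrite('pics/c4.png',cv2.resize(z['p'][115:205,330:410,::-1],None,fx=8,fy=6.6,interpolation=cv2.INTER_CUBIC))
E
```

```text
-0.08 50 x -0.037 0.047 y -0.006 0.015
-0.06 172 x -0.039 0.05 y -0.014 0.015
-0.04 178 x -0.055 0.065 y -0.014 0.018
-0.02 417 x -0.059 0.069 y -0.023 0.021
0.0 446 x -0.061 0.073 y -0.023 0.021
0.02 646 x -0.061 0.075 y -0.024 0.021
0.04 190 x -0.03 0.046 y -0.015 0.037
0.06 392 x -0.02 0.044 y -0.023 0.037
0.08 512 x -0.029 0.044 y -0.03 0.037
0.1 323 x -0.016 0.042 y -0.018 0.036
0.12 465 x -0.026 0.043 y -0.028 0.036
0.14 321 x -0.013 0.044 y -0.017 0.052
0.16 803 x -0.1 0.05 y -0.058 0.072
0.18 1007 x -0.178 0.056 y -0.064 0.078
0.2 1086 x -0.131 0.058 y -0.062 0.077
0.22 464 x -0.045 0.051 y -0.007 0.062
sq 897 [ 0.6016 -0.0299  0.1715] 0.0011 ((602.1697998046875, -30.72321319580078), (21.9140682220459, 22.38400650024414), 81.56840515136719)
fl 604 [ 0.5338 -0.021   0.1664] 0.0012 ((533.668212890625, -21.26612091064453), (9.686906814575195, 33.52865982055664), 82.36055755615234)
rd 555 [ 0.4651 -0.0117  0.1803] 0.0018 ((464.5644836425781, -12.057182312011719), (20.377199172973633, 18.85980224609375), 12.560175895690918)
((532.9895629882812, -21.60483169555664), (52.64547348022461, 220.5825653076172), 82.39936065673828) 0.10242403901010269
```

View pics/c3.png

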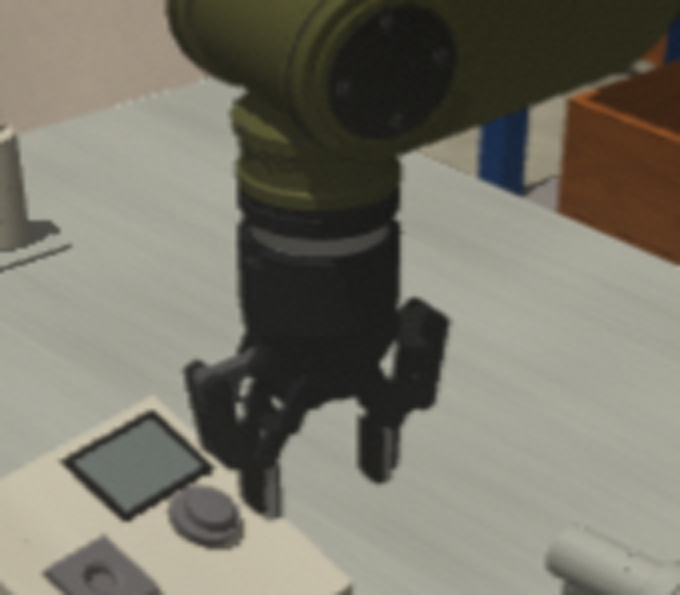

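View pics/c4.png

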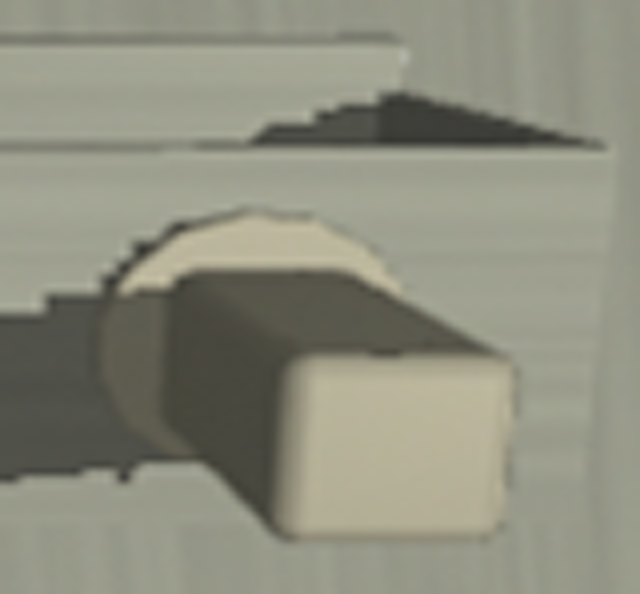

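```bash
python3 - <<'E'
from h import *
plan([(.602,-.0305,.27,82,3),(.602,-.0305,.204,82,3)],45)
E
```

```text
t 2.25 pos [ 0.5327 -0.0361  0.359 ] q [-0.17 -0.16  1.84 -0.    1.47 -0.03] F [-0.45  0.16  0.44] w 0.0598
[[-0.003  0.14   0.99 ]
 [ 0.     0.99  -0.14 ]
 [-1.    -0.    -0.003]]
[[30, 5, 23, 0, 45], [29, 5, 22, 0, 45], [30, 5, 23, -0.1, 45], [22, 0, 0, 0, 45], [22, 0, 0, 0, 45], [22, 0, 0, 0, 45], [0, 0, 0, 0, 45], [0, 0, 0, 0, 45]]
end [ 0.6022 -0.0308  0.204 ] 82.04597717585443
```

drive_tool([
  [30,5,23,0,45],
  [29,5,22,0,45],
  [30,5,22,0,45],
  [22,0,0,0,45],
  [22,0,0,0,45],
  [22,0,0,0,45],
  [0,0,0,0,45],
  [0,0,0,0,20],
], grip_force=70)

```text
t: 3.25
position: [0.5989, -0.0294, 0.207]
tool_rot: [0.109, 1.567, -0.109]
ft_force: [-0.6, -0.1, -0.3]
grip_width: 0.028
```

drive_tool([
  [0,0,0,0,15],
  [0,0,0,0,15],
  [0,0,0,0,15],
  [0,0,0,0,15],
  [-10,0,0,0,15],
  [-20,0,0,0,15],
  [-30,0,0,0,15],
  [-30,0,0,0,15],
])

```text
t: 4.25
position: [0.5988, -0.0295, 0.2978]
tool_rot: [0.109, 1.568, -0.109]
ft_force: [0.4, 0.2, -0.2]
grip_width: 0.0212
```

```bash
python3 - <<'E'
from h import *
st(); snap('scene','scene2');snap('wrist','wrist2')
z=load('scene0'); w=cloud(z)
for u,v in [(78,95),(160,60),(125,230),(30,300)]: print(w[v,u])
E
```

```text
t 4.25 pos [ 0.5988 -0.0295  0.2978] q [-0.14  0.02  1.77 -0.    1.35  0.  ] F [ 0.39  0.18 -0.17] w 0.0212
[[ 0.     0.139  0.99 ]
 [-0.     0.99  -0.139]
 [-1.    -0.     0.   ]]
[ 0.63544113 -0.84185307  0.07454964]
[ 0.32735548 -0.85924921  0.08552471]
[ 0.79369481 -0.28523025  0.00874024]
[ 1.04644366 -0.23667883  0.00302596]
```

View pics/scene2.png

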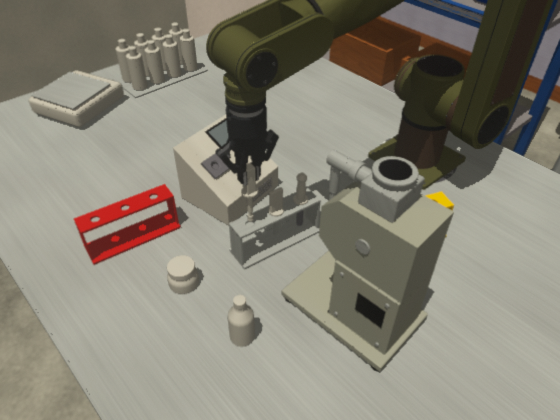

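View pics/wrist2.png

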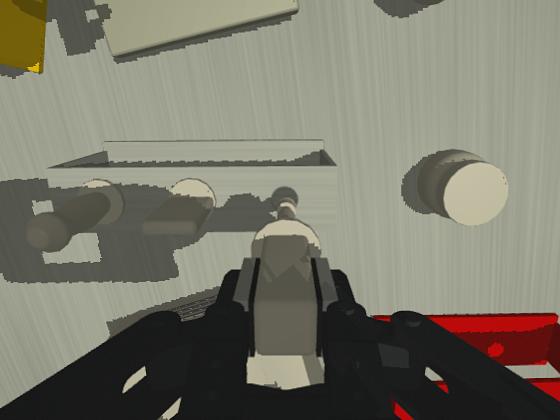

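```bash
python3 - <<'E'
from h import *
plan([(.42,-.18,.40,85,4),(.09,-.40,.42,95,8),(.075,-.24,.42,95,4)],15)
E
```

```text
t 4.35 pos [ 0.6007 -0.0297  0.3017] q [-0.14  0.02  1.77 -0.    1.35  0.  ] F [ 0.66 -0.02 -0.21] w 0.021
[[ 0.009  0.139  0.99 ]
 [-0.001  0.99  -0.139]
 [-1.    -0.     0.009]]
[[-25, -43, -40, -0.7, 15], [-24, -43, -40, -0.8, 15], [-25, -43, -40, -0.7, 15], [-24, -42, -41, -0.8, 15], [-3, -31, -39, -1.2, 15], [-2, -30, -39, -1.3, 15], [-3, -29, -40, -1.2, 15], [-2, -29, -41, -1.3, 15]]
[[-3, -27, -41, -1.2, 15], [-2, -27, -42, -1.3, 15], [-3, -25, -42, -1.2, 15], [-2, -25, -43, -1.3, 15], [0, 40, 0, 0, 15], [0, 40, -1, 0, 15], [0, 40, 0, 0, 15], [0, 41, 0, 0, 15]]
end [ 0.0754 -0.2395  0.4197] 95.0143298373898
```

drive_tool([
  [-25,-43,-40,-0.7,15],
  [-24,-43,-40,-0.8,15],
  [-25,-43,-40,-0.7,15],
  [-24,-42,-41,-0.8,15],
  [-3,-31,-39,-1.2,15],
  [-2,-30,-39,-1.3,15],
  [-3,-29,-40,-1.2,15],
  [-2,-29,-41,-1.3,15],
])

```text
t: 5.35
position: [0.2549, -0.2878, 0.4015]
tool_rot: [-0.001, 1.571, 0.001]
ft_force: [0.9, -0.4, -1.4]
grip_width: 0.0215
```

drive_tool([
  [-3,-27,-41,-1.2,15],
  [-2,-27,-42,-1.3,15],
  [-3,-25,-42,-1.2,15],
  [-2,-25,-43,-1.3,15],
  [0,40,0,0,15],
  [0,40,0,0,15],
  [0,40,0,0,15],
  [0,40,0,0,15],
])

```text
t: 6.35
position: [0.0777, -0.2363, 0.4113]
tool_rot: [-0.067, 1.57, 0.069]
ft_force: [-0.6, -0.0, -0.5]
grip_width: 0.021
```

```bash
python3 - <<'E'
from h import *
st()
E
```

```text
t 6.35 pos [ 0.0777 -0.2363  0.4113] q [-1.47 -0.92  2.23 -0.    1.83 -1.56] F [-0.56 -0.03 -0.48] w 0.021
[[-0.    -0.087  0.996]
 [ 0.001  0.996  0.087]
 [-1.     0.001 -0.   ]]
```

drive_tool([
  [0,25,0,0,15],
  [0,25,0,0,15],
  [0,25,0,0,15],
  [0,25,0,0,15],
  [0,25,0,0,15],
  [0,25,0,0,15],
  [0,0,0,0,15],
  [0,0,0,0,15],
])

```text
t: 7.35
position: [0.1038, -0.1662, 0.4382]
tool_rot: [-0.027, 1.594, 0.112]
ft_force: [0.3, -1.0, -1.4]
grip_width: 0.0214
```

```bash
python3 - <<'E'
from h import *
st()
E
```

```text
t 7.35 pos [ 0.1038 -0.1662  0.4382] q [-1.28 -1.02  2.22 -0.01  2.   -1.37] F [ 0.27 -1.04 -1.37] w 0.0214
[[-0.027 -0.087  0.996]
 [ 0.053  0.995  0.089]
 [-0.998  0.055 -0.022]]
```

drive_tool([
  [0,0,0,0,15],
  [0,0,0,0,15],
  [0,-20,0,0,15],
  [0,-20,0,0,15],
  [0,-20,0,0,15],
  [0,-20,0,0,15],
  [0,0,0,0,15],
  [0,0,0,0,15],
])

```text
t: 8.35
position: [0.1105, -0.2453, 0.4339]
tool_rot: [-0.026, 1.593, 0.112]
ft_force: [0.7, -0.3, -1.1]
grip_width: 0.0216
```

```bash
python3 - <<'E'
from h import *
st()
E
```

```text
t 8.35 pos [ 0.1105 -0.2453  0.4339] q [-1.34 -0.82  2.15 -0.01  1.87 -1.43] F [ 0.74 -0.29 -1.09] w 0.0216
[[-0.027 -0.086  0.996]
 [ 0.053  0.995  0.088]
 [-0.998  0.055 -0.022]]
```

```bash
python3 - <<'E'
from h import *
z=load('scene0'); w=cloud(z)
for u,v in [(318,25),(512,160),(513,100),(370,45),(420,75),(400,5),(545,300),(557,100),(330,66),(480,50)]: print((u,v),w[v,u].round(2))
P=w.reshape(-1,3); m=np.isfinite(P).all(1)&(P[:,2]>.1)&(P[:,1]>.4); print(P[m].min(0) if m.any() else None, P[m].max(0) if m.any() else None)
plan([(.33,-.03,.42,95,4),(.27,.30,.42,95,6),(.0,.60,.40,95,7),(-.13,.86,.36,95,5)],15)
E
```

```text
(318, 25) [-0.95 -1.33 -0.29]
(512, 160) [-0.2   0.19 -0.  ]
(513, 100) [-0.92 -0.12 -0.23]
(370, 45) [-0.98 -0.97 -0.3 ]
(420, 75) [ 0.07 -0.01  0.28]
(400, 5) [-2.08 -1.58 -0.54]
(545, 300) [ 0.2  0.5 -0. ]
(557, 100) [-2.04 -0.27 -0.74]
(330, 66) [-0.21 -0.56 -0.  ]
(480, 50) [-0.12  0.04  0.31]
None None
t 8.35 pos [ 0.1105 -0.2453  0.4339] q [-1.34 -0.82  2.15 -0.01  1.87 -1.43] F [ 0.74 -0.29 -1.09] w 0.0216
[[-0.027 -0.086  0.996]
 [ 0.053  0.995  0.088]
 [-0.998  0.055 -0.022]]
[[3, 49, 59, 0, 15], [4, 49, 60, 0, 15], [3, 49, 59, 0, 15], [4, 48, 59, 0, 15], [0, 56, -5, 0, 15], [0, 55, -5, 0, 15], [0, 56, -5, 0, 15], [0, 56, -6, 0, 15]]
[[0, 56, -5, 0, 15], [0, 55, -5, 0, 15], [3, 46, -35, 0, 15], [3, 46, -34, 0, 15], [3, 46, -35, 0, 15], [2, 46, -35, 0, 15], [3, 46, -35, 0, 15], [3, 47, -34, 0, 15]]
[[3, 46, -35, 0, 15], [8, 54, -21, 0, 15], [8, 54, -22, 0, 15], [8, 54, -21, 0, 15], [8, 54, -22, 0, 15], [8, 54, -21, 0, 15], [0, 0, 0, 0, 15], [0, 0, 0, 0, 15]]
end [-0.1299  0.8601  0.3599] 94.95917861691314
```

```bash
cat >> h.py <<'E'
def plan(wps, grip, nd=0):
    """wps: (x,y,z,dyaw_deg,nrows) TCP world; uses true R"""
    s,R=st(); p=np.array(s['position']).copy(); rows=[]
    for (x,y,z,a,n) in wps:
        p0=p.copy(); done=0
        for i in range(n):
            t=p0+(np.array([x,y,z])-p0)*(i+1)/n
            inc=np.round(R.T@(t-p)*1000,nd); ya=round(a*(i+1)/n-done,1); done+=ya
            p=p+R@inc/1000; R=R@Ro.from_euler('x',ya,degrees=True).as_matrix()
            if np.linalg.norm(inc)>62: print('LONG')
            rows.append(list(inc)+[ya,grip])
    while len(rows)%8: rows.append([0,0,0,0,grip])
    for i in range(0,len(rows),8): print([[float(v) if v%1 else int(v) for v in r] for r in rows[i:i+8]])
    print('end',p.round(4))
E
python3 - <<'E'
from h import *
plan([(.34,-.05,.42,0,5),(.27,.30,.42,0,6),(.0,.62,.40,0,7),(-.13,.90,.36,0,6)],15)
E
```

```text
t 8.35 pos [ 0.1105 -0.2453  0.4339] q [-1.34 -0.82  2.15 -0.01  1.87 -1.43] F [ 0.74 -0.29 -1.09] w 0.0216
[[-0.027 -0.086  0.996]
 [ 0.053  0.995  0.088]
 [-0.998  0.055 -0.022]]
[[4, 35, 49, 0, 15], [3, 34, 49, 0, 15], [4, 35, 50, 0, 15], [4, 35, 49, 0, 15], [3, 35, 49, 0, 15], [3, 59, -7, 0, 15], [4, 59, -6, 0, 15], [3, 59, -7, 0, 15]]
[[4, 59, -6, 0, 15], [3, 59, -7, 0, 15], [4, 59, -6, 0, 15], [6, 49, -34, 0, 15], [7, 48, -35, 0, 15], [6, 49, -34, 0, 15], [6, 48, -34, 0, 15], [6, 49, -35, 0, 15]]
[[7, 49, -34, 0, 15], [6, 48, -35, 0, 15], [10, 48, -17, 0, 15], [9, 48, -18, 0, 15], [10, 48, -17, 0, 15], [10, 48, -17, 0, 15], [9, 48, -17, 0, 15], [10, 48, -18, 0, 15]]
end [-0.1304  0.9001  0.3602]
```

drive_tool([
  [4,35,49,0,15],
  [3,34,49,0,15],
  [4,35,50,0,15],
  [4,35,49,0,15],
  [3,35,49,0,15],
  [3,59,-7,0,15],
  [4,59,-6,0,15],
  [3,59,-7,0,15],
])

```text
t: 9.35
position: [0.3033, 0.1267, 0.4207]
tool_rot: [-0.026, 1.592, 0.112]
ft_force: [1.2, -0.2, -0.9]
grip_width: 0.021
```

drive_tool([
  [4,59,-6,0,15],
  [3,59,-7,0,15],
  [4,59,-6,0,15],
  [6,49,-34,0,15],
  [7,48,-35,0,15],
  [6,49,-34,0,15],
  [6,48,-34,0,15],
  [6,49,-35,0,15],
])

```text
t: 10.35
position: [0.0748, 0.529, 0.4064]
tool_rot: [-0.026, 1.593, 0.113]
ft_force: [0.8, -0.2, -0.2]
grip_width: 0.0213
```

drive_tool([
  [7,49,-34,0,15],
  [6,48,-35,0,15],
  [10,48,-17,0,15],
  [9,48,-18,0,15],
  [10,48,-17,0,15],
  [10,48,-17,0,15],
  [9,48,-17,0,15],
  [10,48,-18,0,15],
])

```text
t: 11.35
position: [-0.1317, 0.9006, 0.3604]
tool_rot: [-0.026, 1.593, 0.112]
ft_force: [-0.3, 0.7, 0.0]
grip_width: 0.0211
```

```bash
python3 - <<'E'
from h import *
st()
E
```

```text
t 11.35 pos [-0.1317  0.9006  0.3604] q [1.65 0.67 0.85 0.02 1.56 1.56] F [-0.26  0.72  0.05] w 0.0211
[[-0.026 -0.087  0.996]
 [ 0.054  0.995  0.088]
 [-0.998  0.056 -0.022]]
```

drive_tool([
  [0,50,0,0,15],
  [0,50,0,0,15],
  [0,60,0,0,15],
  [0,60,0,0,15],
  [0,60,0,0,15],
  [0,60,0,0,15],
  [0,60,0,0,15],
  [0,60,0,0,15],
])

```text
t: 12.35
position: [-0.1341, 1.0655, 0.3284]
tool_rot: [0.129, 1.602, 0.263]
ft_force: [0.1, -0.1, -0.0]
grip_width: 0.0215
```

```bash
python3 - <<'E'
from h import *
st()
E
```

```text
t 12.35 pos [-0.1341  1.0655  0.3284] q [1.64 1.23 0.03 0.03 1.64 1.56] F [ 0.12 -0.11 -0.  ] w 0.0215
[[-0.051 -0.079  0.996]
 [ 0.244  0.966  0.09 ]
 [-0.969  0.247 -0.03 ]]
```

drive_tool([
  [0,60,0,0,15],
  [0,60,0,0,15],
  [0,60,0,0,15],
  [0,60,0,0,15],
  [0,60,0,0,15],
  [0,60,0,0,15],
  [0,60,0,0,15],
  [0,60,0,0,15],
])

```text
t: 13.35
position: [-0.1231, 1.1113, 0.3816]
tool_rot: [0.36, 1.591, 0.487]
ft_force: [-0.1, -0.3, -1.0]
grip_width: 0.0214
```

```bash
python3 - <<'E'
from h import *
st()
E
```

```text
t 13.35 pos [-0.1231  1.1113  0.3816] q [1.62 1.2  0.03 0.05 1.38 1.55] F [-0.12 -0.34 -0.97] w 0.0214
[[-0.08  -0.06   0.995]
 [ 0.507  0.857  0.092]
 [-0.858  0.512 -0.038]]
```

drive_tool([
  [0,60,0,0,15],
  [0,60,0,0,15],
  [0,60,0,0,15],
  [0,-50,0,0,15],
  [0,-50,0,0,15],
  [0,-50,0,0,15],
  [-10,-50,0,0,15],
  [-10,-50,0,0,15],
])

```text
t: 14.35
position: [-0.1062, 0.9405, 0.317]
tool_rot: [0.442, 1.58, 0.566]
ft_force: [-0.2, 1.7, 0.4]
grip_width: 0.021
```

```bash
python3 - <<'E'
from h import *
st()
for n in ['top0','scene0']:
    w=cloud(load(n)); P=w.reshape(-1,3); P=P[np.isfinite(P).all(1)]
    a=np.radians(95); ex=np.array([np.cos(a),np.sin(a)]); ey=np.array([-np.sin(a),np.cos(a)])
    O=np.array([.5432,.2082])
    l=np.c_[(P[:,:2]-O)@ex,(P[:,:2]-O)@ey,P[:,2]]
    def rng(m,t):
        if m.sum()>20: print(n,t,m.sum(),'x',np.percentile(l[m,0],[0.5,2,98,99.5]).round(4),'y',np.percentile(l[m,1],[0.5,2,98,99.5]).round(4),'z',l[m,2].mean().round(4))
    near=(abs(l[:,0])<.25)&(abs(l[:,1])<.15)
    rng(near&(abs(l[:,2]-.03)<.006),'plate')
    rng(near&(l[:,2]>.05)&(l[:,2]<.18),'column')
    rng(near&(abs(l[:,2]-.335)<.008),'headtop')
    rng(near&(l[:,2]>.36)&(l[:,2]<.42),'ring')
    rng(near&(l[:,2]>.23)&(l[:,2]<.32),'headside')
    rng(near&(l[:,2]>.2)&(l[:,2]<.42)&(l[:,0]<-.07),'pipe')
    for x in np.arange(-.2,.2,.02):
        m=near&(abs(l[:,0]-x)<.01); print(round(x,2),np.histogram(l[m,2],[.0,.015,.045,.1,.2,.26,.32,.35,.39,.45])[0])
E
```

```text
t 14.35 pos [-0.1062  0.9405  0.317 ] q [1.61 0.52 1.21 0.09 0.78 1.49] F [-0.24  1.69  0.43] w 0.021
[[-0.089 -0.051  0.995]
 [ 0.592  0.801  0.094]
 [-0.801  0.597 -0.041]]
top0 plate 3606 x [-0.1039 -0.1023  0.1413  0.1525] y [-0.0833 -0.0798  0.0835  0.0847] z 0.0298
top0 column 2148 x [-0.2494 -0.2484  0.1071  0.1365] y [-0.0775 -0.0703  0.1429  0.1484] z 0.112
top0 headtop 2774 x [-0.011  -0.0087  0.1449  0.1462] y [-0.0547 -0.0537  0.0543  0.0549] z 0.3346
top0 ring 3083 x [-0.0686 -0.0641  0.0878  0.0902] y [-0.0386 -0.0358  0.0391  0.04  ] z 0.3893
top0 headside 1193 x [-0.0643 -0.0606  0.1296  0.1431] y [-0.0537 -0.0521  0.0568  0.0588] z 0.2907
-0.2 [369   0  65 308   0   0   0   0   0]
-0.18 [481   0  11  36   0   0   0   0   0]
-0.16 [475   0   0   0   0   0   0   0   0]
-0.14 [470   0   0   0   0   0   0   0   0]
-0.12 [497   0   0   0   0   0   0   0   0]
-0.1 [290 467   0   0   0   0   0   0   0]
-0.08 [212 591   0   0   0   0   0   0   0]
-0.06 [194 604  15   9   0  37   3 207   0]
-0.04 [195 602  14  20 162 371   0 189   0]
-0.02 [206 529   0   0  12 398 215 218   0
[... 1106 characters left out ...]
-0.12 [271   0   0   0   0   0   0   0   0]
-0.1 [107 282   0   0   0   0   0   0   0]
-0.08 [128 520   0   0   0   0   0   0   0]
-0.06 [109 466   0   0   0  77  58 131   0]
-0.04 [125 384   0   0  47 181  65 171   0]
-0.02 [109 291   0   0 172 299  43 172   0]
-0.0 [ 76 186   7  27 210 239 255 232   0]
0.02 [ 51 174 141 326 220 253 206 128  50]
0.04 [ 55 183 147 339 218 260 220 285 300]
0.06 [ 62 179 152 345 219 287 235 300 393]
0.08 [ 58 192 155 361 238 291 246 434 346]
0.1 [ 81 189 169 376 255 296 758 430  51]
0.12 [ 88 198 172 391 262 306 694   0   0]
0.14 [ 120  337  494 1107  778  879  831    0    0]
0.16 [247 468  18  40   1   0   0   0   0]
0.18 [295   0   0   0   0   0   0   0   0]
```

```bash
python3 - <<'E'
from h import *
plan([(.05,.65,.38,0,6),(.27,.32,.40,0,7),(.36,.03,.38,0,5),(.50,-.005,.33,0,3),(.615,.035,.234,0,3)],15)
E
```

```text
t 14.35 pos [-0.1062  0.9405  0.317 ] q [1.61 0.52 1.21 0.09 0.78 1.49] F [-0.24  1.69  0.43] w 0.021
[[-0.089 -0.051  0.995]
 [ 0.592  0.801  0.094]
 [-0.801  0.597 -0.041]]
[[-39, -34, 21, 0, 15], [-40, -34, 21, 0, 15], [-39, -33, 21, 0, 15], [-39, -34, 21, 0, 15], [-40, -34, 20, 0, 15], [-39, -34, 21, 0, 15], [-33, -38, 27, 0, 15], [-33, -37, 27, 0, 15]]
[[-33, -38, 26, 0, 15], [-33, -38, 27, 0, 15], [-33, -37, 27, 0, 15], [-33, -38, 27, 0, 15], [-33, -38, 26, 0, 15], [-33, -50, 13, 0, 15], [-32, -49, 12, 0, 15], [-33, -50, 13, 0, 15]]
[[-33, -50, 13, 0, 15], [-33, -49, 12, 0, 15], [2, -22, 46, 0, 15], [3, -22, 46, 0, 15], [2, -21, 46, 0, 15], [30, -11, 41, 0, 15], [30, -10, 41, 0, 15], [31, -11, 40, 0, 15]]
end [0.6146 0.0349 0.2336]
```

drive_tool([
  [-39,-34,21,0,15],
  [-40,-34,21,0,15],
  [-39,-33,21,0,15],
  [-39,-34,21,0,15],
  [-40,-34,20,0,15],
  [-39,-34,21,0,15],
  [-33,-38,27,0,15],
  [-33,-37,27,0,15],
])

```text
t: 15.35
position: [0.1134, 0.5565, 0.3877]
tool_rot: [0.442, 1.578, 0.568]
ft_force: [1.0, -0.3, -0.3]
grip_width: 0.0214
```

drive_tool([
  [-33,-38,26,0,15],
  [-33,-38,27,0,15],
  [-33,-37,27,0,15],
  [-33,-38,27,0,15],
  [-33,-38,26,0,15],
  [-33,-50,13,0,15],
  [-32,-49,12,0,15],
  [-33,-50,13,0,15],
])

```text
t: 16.35
position: [0.3238, 0.1461, 0.39]
tool_rot: [0.439, 1.575, 0.564]
ft_force: [1.3, 1.1, -1.4]
grip_width: 0.0212
```

```bash
python3 - <<'E'
from h import *
st()
plan([(.36,.03,.38,0,2),(.50,-.005,.33,0,3),(.615,.035,.234,0,3)],15)
E
```

```text
t 16.35 pos [0.3238 0.1461 0.39  ] q [-0.08 -0.66  2.21  0.63  1.72 -0.11] F [ 1.34  1.08 -1.45] w 0.0212
[[-0.084 -0.054  0.995]
 [ 0.59   0.802  0.093]
 [-0.803  0.595 -0.035]]
t 16.35 pos [0.3238 0.1461 0.39  ] q [-0.08 -0.66  2.21  0.63  1.72 -0.11] F [ 1.34  1.08 -1.45] w 0.0212
[[-0.084 -0.054  0.995]
 [ 0.59   0.802  0.093]
 [-0.803  0.595 -0.035]]
[[-32, -51, 13, 0, 15], [-32, -50, 13, 0, 15], [3, -22, 46, 0, 15], [3, -22, 46, 0, 15], [2, -21, 45, 0, 15], [30, -11, 41, 0, 15], [31, -10, 40, 0, 15], [30, -11, 41, 0, 15]]
end [0.6152 0.0345 0.234 ]
```

drive_tool([
  [-33,-50,13,0,15],
  [-33,-49,12,0,15],
  [2,-22,46,0,15],
  [3,-22,46,0,15],
  [2,-21,46,0,15],
  [30,-11,41,0,15],
  [30,-10,41,0,15],
  [31,-11,40,0,15],
])

```text
t: 17.35
position: [0.6165, 0.0368, 0.2351]
tool_rot: [0.439, 1.577, 0.563]
ft_force: [-0.6, 0.4, -0.3]
grip_width: 0.0214
```

```bash
python3 - <<'E'
from h import *
st(); snap('wrist','wrist3');snap('scene','scene3'); st()
E
```

```text
t 17.35 pos [0.6165 0.0368 0.2351] q [-0.21  0.19  1.77  0.6   1.46 -0.45] F [-0.57  0.41 -0.35] w 0.0214
[[-0.085 -0.053  0.995]
 [ 0.589  0.803  0.093]
 [-0.804  0.594 -0.037]]
t 17.45 pos [0.6153 0.0377 0.23  ] q [-0.21  0.19  1.77  0.59  1.46 -0.45] F [-0.88  0.15 -2.15] w 0.0213
[[-0.093 -0.049  0.994]
 [ 0.59   0.802  0.095]
 [-0.802  0.596 -0.046]]
```

View pics/wrist3.png

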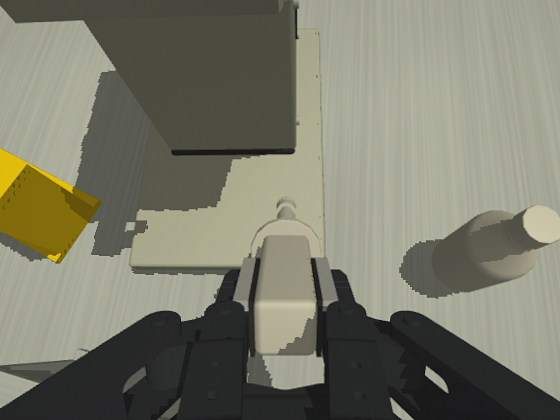

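View pics/scene3.png

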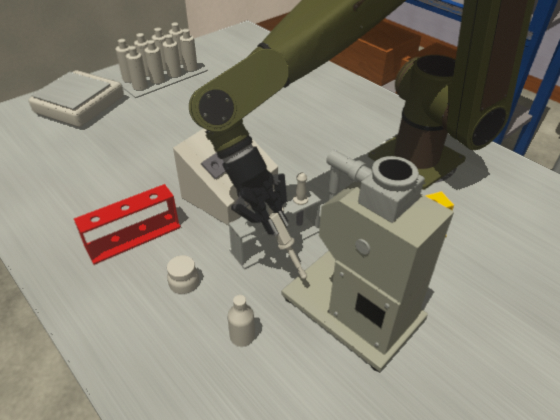

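```bash
python3 - <<'E'
from h import *
z=load('wrist3'); p=z['p'][:,:,::-1]; cv2.imwrite('pics/c5.png',cv2.resize(p[135:225,150:330],None,fx=4.4,fy=4.4,interpolation=cv2.INTER_CUBIC))
w=cloud(z)
g=cv2.cvtColor(p,cv2.COLOR_BGR2GRAY)
for u in range(165,305,8):
    col=g[140:165,u]; print(u,col.tolist())
E
```

```text
165 [75, 77, 83, 88, 88, 87, 88, 88, 87, 87, 87, 88, 88, 87, 87, 87, 88, 87, 87, 87, 86, 87, 87, 88, 87]
173 [76, 76, 76, 76, 76, 76, 77, 75, 77, 67, 41, 26, 25, 25, 29, 69, 89, 88, 88, 87, 87, 87, 87, 88, 87]
181 [75, 76, 75, 76, 76, 76, 75, 76, 77, 64, 32, 26, 26, 26, 20, 67, 90, 87, 88, 87, 88, 87, 87, 87, 87]
189 [76, 75, 76, 76, 76, 76, 76, 75, 77, 64, 32, 25, 26, 26, 20, 69, 90, 88, 88, 88, 88, 87, 87, 87, 87]
197 [75, 75, 75, 76, 75, 76, 75, 75, 77, 62, 30, 28, 26, 26, 22, 69, 90, 88, 87, 88, 87, 87, 88, 86, 88]
205 [76, 76, 76, 76, 76, 76, 76, 76, 77, 59, 24, 26, 27, 25, 20, 70, 90, 88, 88, 88, 88, 87, 87, 87, 87]
213 [75, 75, 75, 76, 76, 76, 76, 76, 77, 58, 24, 27, 26, 25, 32, 75, 90, 87, 88, 88, 87, 88, 88, 87, 88]
221 [75, 76, 76, 76, 75, 75, 76, 76, 78, 58, 23, 26, 27, 23, 31, 74, 90, 88, 88, 87, 87, 87, 87, 88, 88]
229 [75, 76, 76, 76, 76, 76, 76, 76, 71, 48, 24, 27, 26, 24, 32, 75, 90, 87, 87, 88, 88, 87, 87, 87, 87]
237 [76, 76, 76, 76, 76, 75, 76, 77, 71, 47, 25, 27, 26, 22, 46, 79, 89, 87, 83, 144, 170, 166, 167, 167, 167]
245 [76, 76, 76, 75, 76, 76, 76, 77, 71, 47,
[... 192 characters left out ...]
76, 76, 75, 76, 76, 76, 77, 64, 39, 25, 27, 27, 22, 39, 144, 173, 170, 169, 168, 169, 168, 168, 169, 170]
269 [76, 75, 76, 76, 76, 76, 76, 77, 64, 38, 26, 26, 31, 22, 109, 160, 171, 170, 170, 169, 170, 170, 169, 169, 170]
277 [75, 76, 75, 76, 76, 76, 76, 77, 63, 40, 35, 41, 33, 21, 110, 161, 172, 170, 170, 171, 170, 170, 170, 171, 170]
285 [76, 75, 75, 76, 76, 75, 76, 78, 63, 47, 41, 38, 33, 23, 111, 162, 173, 171, 171, 170, 171, 170, 170, 171, 171]
293 [80, 79, 79, 79, 79, 79, 78, 78, 65, 44, 36, 32, 35, 115, 163, 173, 171, 171, 171, 171, 172, 172, 172, 171, 172]
301 [170, 170, 170, 170, 170, 170, 171, 171, 171, 171, 171, 171, 171, 171, 171, 171, 171, 172, 171, 171, 172, 172, 172, 171, 172]
```

View pics/c5.png

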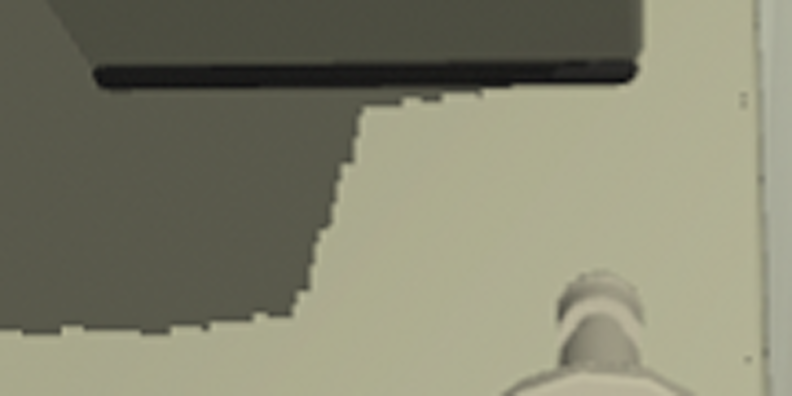

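```bash
python3 - <<'E'
from h import *
z=load('wrist3'); w=cloud(z); R=cv2.Rodrigues(z['rvec'])[0]; cam=-R.T@z['tvec']; print('cam',cam,'fwd',R[2])
for u,lo,up in [(181,154.6,149.3),(205,154.5,149.2),(245,154.2,148.9),(285,153.6,148.6),(293,152.7,148.5)]:
    print(u,'low@30',atz(z,u,lo,.030).round(4),'up@34',atz(z,u,up,.034).round(4))
print('ends', atz(z,171,152,.032), atz(z,295,151,.032))
def fit(Q):
    for i in range(4):
        c=Q.mean(0); v=np.linalg.svd(Q-c,full_matrices=False)[2]; n=v[2]; d=(Q-c)@n; s=d.std(); Q=Q[abs(d)<2.5*s]
    return c,n,s,len(Q)
pl=np.concatenate([w[165:195,180:265].reshape(-1,3),w[210:250,150:240].reshape(-1,3),w[155:240,302:318].reshape(-1,3)]); pl=pl[np.isfinite(pl).all(1)]
print('plate',fit(pl))
fc=w[60:144,190:288].reshape(-1,3); fc=fc[np.isfinite(fc).all(1)]; print(fc[:,2].min(),fc[:,2].max()); c,n,s,k=fit(fc); print('face',c,n,s,k)
# bottom of face rows profile
for v in range(20,150,10): print(v,w[v,240].round(4),end=' ')
print()
# ball prediction
from workcell import env
tcp=np.array([.6165,.0368,.2351]); Rt=np.array([[-.085,-.053,.995],[.589,.803,.093],[-.804,.594,-.037]])
# tool pose from wrist cam model: cam in tool fixed: from wrist0
z0=load('wrist0'); Rc0=cv2.Rodrigues(z0['rvec'])[0]; T0=cv2.Rodrigues(np.array([-0.93368439,1.36357595,0.93201671]))[0]; p0=np.array([0.23475612,0.60563295,0.30265158])
cam0=-Rc0.T@z0['tvec']; off=T0.T@(cam0-p0); RcT=Rc0@T0; print('off',off.round(4)); print(RcT.round(4))
Rt2=(RcT.T@R).T; Rt2=R.T@RcT; tcp2=cam-Rt2@off; print('tcp via cam',tcp2.round(4),Rt2.round(3).tolist())
for d in (.176,.183,.190): print(d,proj(z,tcp2+Rt2[:,0]*d), proj(z,tcp2+Rt2[:,0]*d+Rt2[:,1]*.002))
print('collar', proj(z,tcp2+Rt2[:,0]*.105), 'handle top', proj(z,tcp2+Rt2[:,0]*.035))
E
```

```text
cam [0.61993985 0.05424076 0.3355586 ] fwd [-0.066953    0.33041832 -0.94145687]
181 low@30 [0.4945 0.208  0.03  ] up@34 [0.495  0.2116 0.034 ]
205 low@30 [0.5175 0.2098 0.03  ] up@34 [0.5179 0.2133 0.034 ]
245 low@30 [0.5555 0.2128 0.03  ] up@34 [0.5556 0.2163 0.034 ]
285 low@30 [0.593  0.2162 0.03  ] up@34 [0.5929 0.2193 0.034 ]
293 low@30 [0.6004 0.2177 0.03  ] up@34 [0.6003 0.2199 0.034 ]
ends [0.4851404  0.20909168 0.032     ] [0.60225666 0.21855147 0.032     ]
plate (array([0.54203203, 0.16033651, 0.03035203]), array([-9.96944460e-04,  6.55002372e-04, -9.99999289e-01]), np.float64(0.0006535530852123649), 7159)
0.04215067246977976 0.1512398513551149
face [0.56037956 0.21674449 0.10343737] [ 0.08621637 -0.99627544 -0.00141235] 0.0004563653275717226 8087
20 [0.5734 0.218  0.1808] 30 [0.5724 0.2176 0.1741] 40 [0.5712 0.2178 0.1663] 50 [0.57   0.2175 0.1584] 60 [0.5686 0.2177 0.1494] 70 [0.567  0.2181 0.1396] 80 [0.5657 0.2173 0.1304] 90 [0.564  0.2172 0.1197] 100 [0.5621 0.2175 0.1074] 110 [0.5603 0.217  0.0952] 120 [0.5582 0.2168 0.0816] 130 [0.5558 0.2167 0.0663] 140 [0.5532 0.2166 0.0495] 
off [-0.0703  0.0724 -0.0001]
[[ 2.000e-04  1.000e-04  1.000e+00]
 [-2.894e-01 -9.572e-01  2.000e-04]
 [ 9.572e-01 -2.894e-01 -2.000e-04]]
tcp via cam [0.6179 0.0374 0.2361] [[-0.086, -0.053, 0.995], [0.588, 0.803, 0.093], [-0.804, 0.593, -0.038]]
0.176 [[285.30519748 206.01529636]] [[285.30611739 203.27199977]]
0.183 [[285.30072029 203.27123   ]] [[285.30160615 200.5918748 ]]
0.19 [[285.29646455 200.66335077]] [[285.29731859 198.04507006]]
collar [[285.36847056 244.84834645]] handle top [[285.49900603 325.28064934]]
```

```bash
cat > ball.py <<'E'
from h import *
from scipy.optimize import least_squares
OFF=np.array([-.0703,.0724,-.0001]); RCT=np.array([[2e-4,1e-4,1],[-.2894,-.9572,2e-4],[.9572,-.2894,-2e-4]])
def toolpose(z):
    R=cv2.Rodrigues(z['rvec'])[0]; cam=-R.T@z['tvec']; T=R.T@RCT; return cam-T@OFF,T
def ball(z,verbose=True):
    p,T=toolpose(z); w=cloud(z); l=(w-p)@T
    m=np.isfinite(l).all(-1)&(np.linalg.norm(l-[.183,0,0],axis=-1)<.016)&(l[...,0]>.172)
    Q=l[m]
    f=lambda c: np.linalg.norm(Q-c,axis=1)-.007
    r=least_squares(f,[.183,0,0],loss='soft_l1',f_scale=.001)
    if verbose: print('ball in tool',r.x.round(4),'n',len(Q),'rms',np.sqrt((r.fun**2).mean()),'world',(p+T@r.x).round(4))
    # square handle front face: collar
    return p,T,r.x
if __name__=='__main__':
    import sys
    ball(load(sys.argv[1]))
E
python3 ball.py wrist3; python3 ball.py wrist2
```

```text
ball in tool [ 0.1781 -0.0016  0.0007] n 104 rms 0.0007902454604091402 world [0.6033 0.141  0.0918]
ball in tool [ 0.1779 -0.0015  0.0006] n 100 rms 0.0007992066564621645 world [ 0.604  -0.0309  0.1254]
```

drive_tool([
  [15,6,2,0,15],
  [15,6,2,0,15],
  [15,6,2,0,15],
  [15,5,1,0,15],
  [12,4,1,0,15],
  [0,0,0,0,15],
  [0,0,0,0,15],
  [0,0,0,0,15],
])

```text
t: 18.45
position: [0.6151, 0.1012, 0.1934]
tool_rot: [0.441, 1.58, 0.564]
ft_force: [0.0, 0.4, -1.4]
grip_width: 0.0212
```

```bash
cat > seam.py <<'E'
from ball import *
NF=np.array([.0862,-.9963,0]); 
def seam(z,dfree=.178):
    p,T=toolpose(z); w=cloud(z); P=w.reshape(-1,3); ok=np.isfinite(P).all(1)
    C=np.array([.5604,.2167,.1034]); S=np.array([.9963,.0862,0])
    df=(P-C)@NF; s=(P-[.5437,.2153,0])@S
    f=ok&(abs(df)<.008)&(P[:,2]>.06)&(P[:,2]<.16)&(abs(s)<.055)
    pl=ok&(abs(P[:,2]-.03)<.006)&(df>.025)&(df<.08)&(abs(s)<.075)
    fo=np.median(df[f]); pz=np.median(P[pl,2])
    l=(P-p)@T
    m=ok&(np.linalg.norm(l-[dfree-.003,-.0016,.0007],axis=1)<.014)&(l[:,0]>dfree-.012)&(P[:,2]>pz+.0025)&(df>fo+.0025)
    Q=l[m]; r=least_squares(lambda c: np.linalg.norm(Q-c,axis=1)-.007,[dfree-.002,-.0016,.0007],loss='soft_l1',f_scale=.001)
    b=p+T@r.x
    print('face n',f.sum(),'off',round(fo*1000,2),'plate z',round(pz*1000,2),'n',pl.sum())
    print('ball tool mm',(r.x*1000).round(2),'n',m.sum(),'rms',round(1000*np.sqrt((r.fun**2).mean()),2))
    print('ball gap to face',round(1000*((b-C)@NF-fo-.007),2),'to plate',round(1000*(b[2]-pz-.007),2),'s',round(1000*((b-[.5437,.2153,0])@S),1))
    bf=p+T@np.array([dfree,-.0016,.0007]); print('free ball gaps',round(1000*((bf-C)@NF-fo-.007),2),round(1000*(bf[2]-pz-.007),2))
if __name__=='__main__':
    import sys
    st(); seam(snap('wrist',sys.argv[1]))
E
python3 seam.py wrist4
```

```text
t 18.45 pos [0.6151 0.1012 0.1934] q [-0.11  0.22  1.81  0.63  1.35 -0.41] F [ 0.05  0.44 -1.41] w 0.0212
[[-0.088 -0.052  0.995]
 [ 0.59   0.802  0.094]
 [-0.803  0.595 -0.04 ]]
face n 17647 off -0.19 plate z 30.33 n 9297
ball tool mm [176.15  -1.22   0.58] n 214 rms 1.13
ball gap to face 8.74 to plate 14.77 s 56.7
free ball gaps 7.95 13.05
```

View pics/wrist4.png

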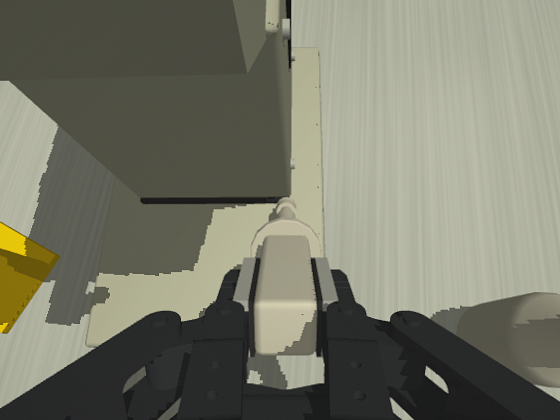

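drive_tool([
  [4,0,0,0,15],
  [4,-1,0,0,15],
  [3,0,0.5,0,15],
  [3,-0.5,0,0,15],
  [0,0,0,0,15],
  [0,0,0,0,15],
  [0,0,0,0,15],
  [0,0,0,0,15],
])

```text
t: 19.5
position: [0.614, 0.1087, 0.1809]
tool_rot: [0.441, 1.581, 0.565]
ft_force: [-1.8, -1.5, 1.5]
grip_width: 0.0216
```

```bash
sed -i 's/l\[:,0\]>dfree-.012/l[:,0]>dfree-.008/' seam.py; python3 seam.py wrist5; python3 - <<'E'
from seam import *
seam(load('wrist4')); seam(load('wrist3'))
cv2.imwrite('pics/c6.png',cv2.resize(load('wrist5')['p'][180:250,230:330,::-1],None,fx=7,fy=7,interpolation=cv2.INTER_CUBIC))
E
```

```text
t 19.5 pos [0.614  0.1087 0.1809] q [-0.1   0.23  1.81  0.64  1.33 -0.42] F [-1.77 -1.51  1.51] w 0.0216
[[-0.089 -0.052  0.995]
 [ 0.59   0.802  0.094]
 [-0.802  0.595 -0.041]]
face n 20410 off -0.19 plate z 30.31 n 10114
ball tool mm [175.35  -1.8    0.25] n 82 rms 1.31
ball gap to face 2.04 to plate 2.67 s 55.7
free ball gaps 0.3 0.64
face n 17647 off -0.19 plate z 30.33 n 9297
ball tool mm [176.41  -1.25   0.6 ] n 196 rms 0.97
ball gap to face 8.61 to plate 14.54 s 56.7
free ball gaps 7.95 13.05
face n 12940 off -0.11 plate z 30.36 n 8490
ball tool mm [176.55  -1.22   0.49] n 187 rms 1.0
ball gap to face 72.89 to plate 55.98 s 52.9
free ball gaps 72.34 54.59
```

View pics/c6.png

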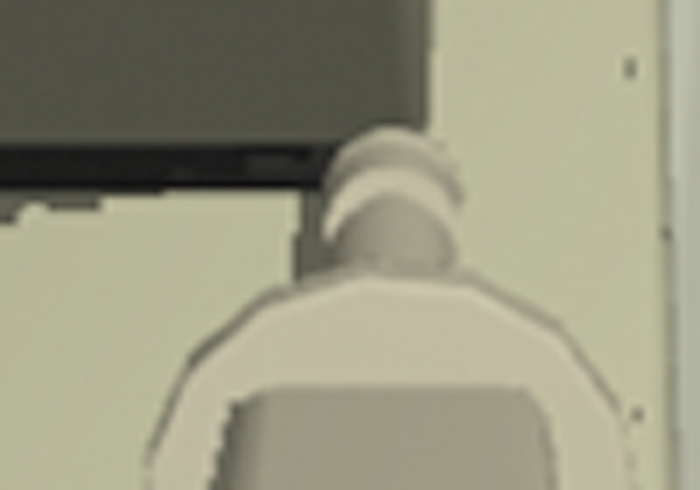

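```bash
cat > comp.py <<'E'
from ball import *
def prof(z,show=True):
    p,T=toolpose(z); w=cloud(z); l=((w-p)@T)
    out=[]
    # along image column lines around ball: print l0,l1 over rows at center u
    c=proj(z,p+T@np.array([.178,-.0016,.0007]))[0]; u=int(round(c[0])); v=int(round(c[1]))
    for r in range(v-9,v+11):
        q=np.nanmedian(l[r,u-2:u+3],axis=0); out.append((r,)+tuple((q*1000).round(1)))
    return u,v,out
if __name__=='__main__':
    import sys
    A=[prof(load(n)) for n in sys.argv[1:]]
    for rows in zip(*[a[2] for a in A]): print(' | '.join(str(tuple(map(float,x))) for x in rows))
E
python3 comp.py wrist2 wrist3 wrist4 wrist5
```

```text
(198.0, 181.1, 4.5, 0.5) | (198.0, 180.1, 4.7, 0.5) | (198.0, 180.7, 4.6, 0.5) | (198.0, 178.8, 5.1, 0.9)
(199.0, 178.2, 4.5, 0.5) | (199.0, 178.5, 4.4, 0.5) | (199.0, 178.3, 4.5, 0.5) | (199.0, 177.5, 4.7, 0.5)
(200.0, 175.6, 4.5, 0.5) | (200.0, 175.6, 4.5, 0.5) | (200.0, 175.5, 4.5, 0.5) | (200.0, 175.2, 4.6, 0.5)
(201.0, 173.0, 4.5, 0.5) | (201.0, 173.4, 4.4, 0.5) | (201.0, 173.0, 4.5, 0.5) | (201.0, 173.0, 4.5, 0.5)
(202.0, 171.1, 4.3, 0.5) | (202.0, 170.6, 4.5, 0.5) | (202.0, 170.9, 4.4, 0.5) | (202.0, 170.6, 4.5, 0.5)
(203.0, 171.2, 3.6, 0.5) | (203.0, 170.5, 3.8, 0.5) | (203.0, 170.9, 3.7, 0.5) | (203.0, 167.8, 4.5, 0.5)
(204.0, 171.0, 2.9, 0.5) | (204.0, 171.5, 2.8, 0.5) | (204.0, 171.2, 2.9, 0.5) | (204.0, 167.3, 4.0, 0.5)
(205.0, 171.0, 2.2, 0.5) | (205.0, 169.9, 2.5, 0.5) | (205.0, 170.7, 2.3, 0.5) | (205.0, 166.4, 3.5, 0.5)
(206.0, 168.9, 2.1, 0.5) | (206.0, 170.0, 1.8, 0.5) | (206.0, 170.1, 1.8, 0.5) | (206.0, 167.1, 2.6, 0.5)
(207.0, 167.3, 1.9, 0.5) | (207.0, 167.3, 1.9, 0.5) | (207.0, 167.1, 1.9, 0.5) | (207.0, 166.7, 2.0, 0.5)
(208.0, 158.2, 3.9, 0.5) | (208.0, 158.2
[... 323 characters left out ...]
, 0.5) | (211.0, 151.7, 3.9, 0.5) | (211.0, 151.3, 4.0, 0.5)
(212.0, 149.1, 4.0, 0.4) | (212.0, 149.1, 4.0, 0.5) | (212.0, 149.7, 3.8, 0.5) | (212.0, 148.9, 4.1, 0.5)
(213.0, 147.0, 4.0, 0.4) | (213.0, 147.0, 4.0, 0.4) | (213.0, 147.1, 4.0, 0.4) | (213.0, 146.8, 4.1, 0.4)
(214.0, 144.8, 4.1, 0.4) | (214.0, 145.2, 3.9, 0.4) | (214.0, 145.6, 3.8, 0.4) | (214.0, 144.7, 4.1, 0.4)
(215.0, 142.9, 4.0, 0.4) | (215.0, 143.1, 3.9, 0.4) | (215.0, 143.7, 3.8, 0.4) | (215.0, 142.7, 4.1, 0.4)
(216.0, 141.6, 3.8, 0.4) | (216.0, 141.1, 4.0, 0.4) | (216.0, 141.2, 3.9, 0.4) | (216.0, 140.9, 4.0, 0.4)
(217.0, 103.2, 15.7, 0.3) | (217.0, 103.4, 15.6, 0.3) | (217.0, 104.0, 15.5, 0.3) | (217.0, 103.1, 15.7, 0.3)
```

drive_tool([
  [0.1,-0.05,-2.8,0,15],
  [0.1,-0.05,-2.8,0,15],
  [0.1,-0.05,-2.8,0,15],
  [0.1,-0.05,-2.8,0,15],
  [0.1,-0.05,-2.8,0,15],
  [0.1,-0.05,-2.8,0,15],
  [0.1,-0.05,-2.8,0,15],
  [0.1,-0.05,-2.8,0,15],
])

```text
t: 20.55
position: [0.5916, 0.1067, 0.1809]
tool_rot: [0.441, 1.581, 0.565]
ft_force: [1.9, -0.2, 1.4]
grip_width: 0.0215
```

```bash
python3 seam.py wrist6; python3 comp.py wrist5 wrist6 | sed -n 4,12p
```

```text
t 20.55 pos [0.5916 0.1067 0.1809] q [-0.11  0.19  1.87  0.64  1.33 -0.43] F [ 1.91 -0.21  1.4 ] w 0.0215
[[-0.089 -0.052  0.995]
 [ 0.59   0.802  0.094]
 [-0.802  0.595 -0.041]]
face n 20922 off -0.22 plate z 30.29 n 8549
ball tool mm [176.12  -1.62   0.93] n 87 rms 1.93
ball gap to face 1.47 to plate 2.08 s 33.9
free ball gaps 0.34 0.6
(201.0, 173.0, 4.5, 0.5) | (201.0, 172.0, 4.8, 0.5)
(202.0, 170.6, 4.5, 0.5) | (202.0, 170.3, 4.6, 0.5)
(203.0, 167.8, 4.5, 0.5) | (203.0, 167.5, 4.6, 0.5)
(204.0, 167.3, 4.0, 0.5) | (204.0, 167.0, 4.1, 0.5)
(205.0, 166.4, 3.5, 0.5) | (205.0, 166.9, 3.4, 0.5)
(206.0, 167.1, 2.6, 0.5) | (206.0, 167.7, 2.5, 0.5)
(207.0, 166.7, 2.0, 0.5) | (207.0, 167.1, 1.9, 0.5)
(208.0, 157.6, 4.1, 0.5) | (208.0, 158.2, 3.9, 0.5)
(209.0, 154.9, 4.2, 0.5) | (209.0, 156.2, 3.8, 0.5)
```

drive_tool([
  [0.1,-0.05,-2.8,0,15],
  [0.1,-0.05,-2.8,0,15],
  [0.1,-0.05,-2.8,0,15],
  [0.1,-0.05,-2.8,0,15],
  [0.1,-0.05,-2.8,0,15],
  [0.1,-0.05,-2.8,0,15],
  [0.1,-0.05,-2.8,0,15],
  [0.1,-0.05,-2.8,0,15],
])

```text
t: 21.6
position: [0.5692, 0.1047, 0.1809]
tool_rot: [0.441, 1.581, 0.564]
ft_force: [2.2, -0.8, 2.1]
grip_width: 0.0213
```

drive_tool([
  [0.1,-0.05,-2.8,0,15],
  [0.1,-0.05,-2.8,0,15],
  [0.1,-0.05,-2.8,0,15],
  [0.1,-0.05,-2.8,0,15],
  [0.1,-0.05,-2.8,0,15],
  [0.1,-0.05,-2.8,0,15],
  [0.1,-0.05,-2.8,0,15],
  [0.1,-0.05,-2.8,0,15],
])

```text
t: 22.6
position: [0.5469, 0.1028, 0.1809]
tool_rot: [0.441, 1.581, 0.564]
ft_force: [1.8, 0.1, 2.1]
grip_width: 0.0214
```

```bash
python3 seam.py wrist7; python3 comp.py wrist5 wrist7 | sed -n 4,12p
```

```text
t 22.6 pos [0.5469 0.1028 0.1809] q [-0.13  0.1   1.97  0.63  1.33 -0.44] F [1.76 0.08 2.13] w 0.0214
[[-0.089 -0.052  0.995]
 [ 0.59   0.802  0.094]
 [-0.802  0.595 -0.041]]
face n 21681 off -0.23 plate z 30.24 n 8657
ball tool mm [175.79  -1.74   0.84] n 78 rms 1.4
ball gap to face 1.87 to plate 2.37 s -11.0
free ball gaps 0.45 0.69
(201.0, 173.0, 4.5, 0.5) | (201.0, 172.1, 4.8, 0.5)
(202.0, 170.6, 4.5, 0.5) | (202.0, 169.8, 4.7, 0.5)
(203.0, 167.8, 4.5, 0.5) | (203.0, 167.2, 4.7, 0.5)
(204.0, 167.3, 4.0, 0.5) | (204.0, 167.0, 4.1, 0.5)
(205.0, 166.4, 3.5, 0.5) | (205.0, 167.1, 3.3, 0.5)
(206.0, 167.1, 2.6, 0.5) | (206.0, 167.1, 2.7, 0.5)
(207.0, 166.7, 2.0, 0.5) | (207.0, 167.0, 2.0, 0.5)
(208.0, 157.6, 4.1, 0.5) | (208.0, 157.7, 4.1, 0.5)
(209.0, 154.9, 4.2, 0.5) | (209.0, 155.7, 4.0, 0.5)
```

drive_tool([
  [0.1,-0.05,-2.9,0,15],
  [0.1,-0.05,-2.9,0,15],
  [0.1,-0.05,-2.9,0,15],
  [0.1,-0.05,-2.9,0,15],
  [0.1,-0.05,-2.9,0,15],
  [0.1,-0.05,-2.9,0,15],
  [0.1,-0.05,-2.9,0,15],
  [0.1,-0.05,-2.9,0,15],
])

```text
t: 23.65
position: [0.5237, 0.1007, 0.181]
tool_rot: [0.441, 1.581, 0.564]
ft_force: [2.4, 0.2, 2.8]
grip_width: 0.021
```

drive_tool([
  [0.1,-0.05,-2.9,0,15],
  [0.1,-0.05,-2.9,0,15],
  [0.1,-0.05,-2.9,0,15],
  [0.1,-0.05,-2.9,0,15],
  [0.1,-0.05,-2.9,0,15],
  [0.1,-0.05,-2.9,0,15],
  [0.1,-0.05,-2.9,0,15],
  [0.1,-0.05,-2.9,0,15],
])

```text
t: 24.65
position: [0.5006, 0.0987, 0.181]
tool_rot: [0.441, 1.581, 0.564]
ft_force: [1.6, 0.4, 2.0]
grip_width: 0.021
```

```bash
python3 seam.py wrist8; python3 comp.py wrist5 wrist8 | sed -n 4,12p
```

```text
t 24.65 pos [0.5006 0.0987 0.181 ] q [-0.14 -0.    2.07  0.63  1.33 -0.46] F [1.57 0.43 2.  ] w 0.021
[[-0.089 -0.052  0.995]
 [ 0.59   0.802  0.094]
 [-0.802  0.595 -0.041]]
face n 22219 off -0.19 plate z 30.16 n 11335
ball tool mm [175.55  -1.58   0.94] n 85 rms 1.09
ball gap to face 1.94 to plate 2.85 s -57.4
free ball gaps 0.5 0.88
(201.0, 173.0, 4.5, 0.5) | (201.0, 171.7, 4.9, 0.5)
(202.0, 170.6, 4.5, 0.5) | (202.0, 169.8, 4.7, 0.5)
(203.0, 167.8, 4.5, 0.5) | (203.0, 168.0, 4.5, 0.5)
(204.0, 167.3, 4.0, 0.5) | (204.0, 166.8, 4.1, 0.5)
(205.0, 166.4, 3.5, 0.5) | (205.0, 167.0, 3.4, 0.5)
(206.0, 167.1, 2.6, 0.5) | (206.0, 167.6, 2.5, 0.5)
(207.0, 166.7, 2.0, 0.5) | (207.0, 166.5, 2.1, 0.5)
(208.0, 157.6, 4.1, 0.5) | (208.0, 157.5, 4.1, 0.5)
(209.0, 154.9, 4.2, 0.5) | (209.0, 154.9, 4.2, 0.5)
```

```bash
python3 - <<'E'
from h import *
plan([(.507,.057,.237,0,2),(.45,-.04,.36,0,3),(.40,-.2,.44,0,4),(.28,-.45,.46,0,5),(.23,-.70,.46,0,5),(.20,-.98,.46,0,5)],15)
E
```

```text
t 24.7 pos [0.5002 0.0987 0.1809] q [-0.14 -0.    2.07  0.63  1.34 -0.46] F [0.35 0.22 2.9 ] w 0.0211
[[-0.09  -0.052  0.995]
 [ 0.59   0.802  0.095]
 [-0.802  0.595 -0.042]]
[[-35, 0, 0, 0, 15], [-35, 0, 0, 0, 15], [-50, -1, -24, 0, 15], [-51, 0, -23, 0, 15], [-50, -1, -24, 0, 15], [-39, -20, -17, 0, 15], [-38, -19, -17, 0, 15], [-39, -20, -17, 0, 15]]
[[-38, -19, -17, 0, 15], [-31, -36, -29, 0, 15], [-30, -37, -28, 0, 15], [-31, -36, -29, 0, 15], [-30, -37, -29, 0, 15], [-31, -36, -29, 0, 15], [-29, -40, -15, 0, 15], [-28, -39, -14, 0, 15]]
[[-29, -40, -15, 0, 15], [-28, -40, -14, 0, 15], [-29, -39, -15, 0, 15], [-32, -45, -11, 0, 15], [-33, -44, -12, 0, 15], [-32, -45, -11, 0, 15], [-33, -45, -11, 0, 15], [-32, -44, -11, 0, 15]]
end [ 0.2003 -0.9795  0.4598]
```

drive_tool([
  [-35,0,0,0,15],
  [-35,0,0,0,15],
  [-50,-1,-24,0,15],
  [-51,0,-23,0,15],
  [-50,-1,-24,0,15],
  [-39,-20,-17,0,15],
  [-38,-19,-17,0,15],
  [-39,-20,-17,0,15],
])

```text
t: 25.7
position: [0.4113, -0.1616, 0.4195]
tool_rot: [0.441, 1.584, 0.564]
ft_force: [-0.1, 0.4, -1.5]
grip_width: 0.0212
```

drive_tool([
  [-38,-19,-17,0,15],
  [-31,-36,-29,0,15],
  [-30,-37,-28,0,15],
  [-31,-36,-29,0,15],
  [-30,-37,-29,0,15],
  [-31,-36,-29,0,15],
  [-29,-40,-15,0,15],
  [-28,-39,-14,0,15],
])

```text
t: 26.7
position: [0.2589, -0.5508, 0.4588]
tool_rot: [0.443, 1.582, 0.565]
ft_force: [-0.3, -0.1, 0.1]
grip_width: 0.0213
```

drive_tool([
  [-29,-40,-15,0,15],
  [-28,-40,-14,0,15],
  [-29,-39,-15,0,15],
  [-32,-45,-11,0,15],
  [-33,-45,-12,0,15],
  [-32,-45,-11,0,15],
  [-33,-45,-11,0,15],
  [-32,-45,-11,0,15],
])

```text
t: 27.7
position: [0.1772, -0.8466, 0.4462]
tool_rot: [0.508, 1.572, 0.628]
ft_force: [0.3, 0.7, -1.7]
grip_width: 0.0212
```

```bash
python3 - <<'E'
from h import *
st()
E
```

```text
t 27.7 pos [ 0.1772 -0.8466  0.4462] q [-1.43  1.15  0.03 -0.    2.68 -1.51] F [ 0.26  0.74 -1.68] w 0.0212
[[-0.097 -0.043  0.994]
 [ 0.654  0.75   0.096]
 [-0.75   0.66  -0.045]]
```

drive_tool([
  [-36,-47,-11,0,15],
  [-36,-47,-11,0,15],
  [-36,-47,-11,0,15],
  [-36,-47,-11,0,15],
  [-36,-47,-11,0,15],
  [-36,-47,-11,0,15],
  [-36,-47,-11,0,15],
  [-36,-47,-11,0,15],
])

```text
t: 28.7
position: [0.0768, -0.8772, 0.3712]
tool_rot: [0.585, 1.533, 0.689]
ft_force: [-0.1, -0.3, -0.5]
grip_width: 0.0216
```

```bash
python3 - <<'E'
from h import *
st()
E
```

```text
t 28.7 pos [ 0.0768 -0.8772  0.3712] q [-1.53  1.24  0.03 -0.11  2.68 -1.68] F [-0.11 -0.27 -0.49] w 0.0216
[[-0.077 -0.037  0.996]
 [ 0.721  0.688  0.081]
 [-0.689  0.724 -0.027]]
```

```bash
python3 - <<'E'
from h import *
z=load('scene0'); w=cloud(z); P=w.reshape(-1,3); P=P[np.isfinite(P).all(1)]
m=(P[:,1]<-.55)&(P[:,2]>.02)&(P[:,1]>-1.6)&(P[:,0]<.9)&(P[:,0]>-.3)
Q=P[m]; 
H,xe,ye=np.histogram2d(Q[:,0],Q[:,1],bins=[np.arange(-.3,.95,.1),np.arange(-1.6,-.5,.1)]); print(xe.round(1),ye.round(1)); print(H.astype(int))
m2=(Q[:,0]<.55); print(Q[m2].min(0),Q[m2].max(0), np.percentile(Q[m2],[2,98],axis=0))
print(proj(z,[[.1,-1,0],[.2,-1.05,0],[0,-.9,0],[.15,-1.2,0.]]))
E
```

```text
[-0.3 -0.2 -0.1  0.   0.1  0.2  0.3  0.4  0.5  0.6  0.7  0.8  0.9] [-1.6 -1.5 -1.4 -1.3 -1.2 -1.1 -1.  -0.9 -0.8 -0.7 -0.6]
[[  0   0   0   0   0   0   0   0   0   0]
 [  0   0   0   0   0   0   0   0   0   0]
 [  0   0   0   0   0   0   0   0   0   0]
 [ 63   0   0   0   0   0   0   0   0   0]
 [174   0   0   0   0   0  46 118   0   0]
 [322   0   0   0   0   0 428 879   0   0]
 [507   0   0   0   0   0 267 598   0   0]
 [690   0   0   0   0   0 378 541   0   0]
 [938   0   0   0   0  19 239 720  11   0]
 [267   0   0   0   0   0 400 638 515   0]
 [  0   0   0   0   0   0 289 434   2   0]
 [  0   0   0   0   0   0   0   0   0   0]]
[ 0.01258929 -1.54112886  0.02000139] [ 0.54991855 -0.81647384  0.15512467] [[ 0.14381452 -1.53366255  0.02228221]
 [ 0.54438702 -0.83420993  0.14851926]]
[[194.39539519  50.00285145]
 [165.72452272  53.07230079]
 [230.02132118  51.33917099]
 [156.4637051   36.66127904]]
```

```bash
python3 - <<'E'
from h import *
plan([(.26,-.64,.42,0,6),(.26+.342*.12,-.64-.94*.12,.42,0,2)],15)
s,R=st(); print(R.T@np.array([.342,-.94,0])*60, R.T@np.array([.342,-.94,0.1])*60)
E
```

```text
t 28.7 pos [ 0.0768 -0.8772  0.3712] q [-1.53  1.24  0.03 -0.11  2.68 -1.68] F [-0.11 -0.27 -0.49] w 0.0216
[[-0.077 -0.037  0.996]
 [ 0.721  0.688  0.081]
 [-0.689  0.724 -0.027]]
[[21, 32, 33, 0, 15], [20, 32, 34, 0, 15], [21, 32, 33, 0, 15], [20, 32, 34, 0, 15], [21, 32, 33, 0, 15], [20, 32, 33, 0, 15], [-42, -40, 16, 0, 15], [-42, -39, 16, 0, 15]]
end [ 0.3008 -0.7525  0.42  ]
t 28.7 pos [ 0.0768 -0.8772  0.3712] q [-1.53  1.24  0.03 -0.11  2.68 -1.68] F [-0.11 -0.27 -0.49] w 0.0216
[[-0.077 -0.037  0.996]
 [ 0.721  0.688  0.081]
 [-0.689  0.724 -0.027]]
[-42.22692851 -39.58073701  15.88339277] [-46.36053237 -35.23471158  15.72407511]
```

drive_tool([
  [21,32,33,0,15],
  [20,32,34,0,15],
  [21,32,33,0,15],
  [20,32,34,0,15],
  [21,32,33,0,15],
  [20,32,33,0,15],
  [-42,-40,16,0,15],
  [-42,-40,16,0,15],
])

```text
t: 29.7
position: [0.2903, -0.7657, 0.4209]
tool_rot: [0.584, 1.535, 0.692]
ft_force: [1.0, -1.9, 1.3]
grip_width: 0.0211
```

drive_tool([
  [-42,-40,16,0,15],
  [-42,-40,16,0,15],
  [-42,-40,16,0,15],
  [-42,-40,16,0,15],
  [-42,-40,16,0,15],
  [-42,-40,16,0,15],
  [-42,-40,16,0,15],
  [-42,-40,16,0,15],
])

```text
t: 30.7
position: [0.3033, -0.829, 0.3702]
tool_rot: [0.604, 1.524, 0.704]
ft_force: [-0.2, 0.1, -1.4]
grip_width: 0.0213
```

```bash
python3 - <<'E'
from h import *
s,R=st(); print(R.T@np.array([.342,-.94,0])*60, R.T@np.array([.342,-.94,0.1])*60)
E
```

```text
t 30.7 pos [ 0.3033 -0.829   0.3702] q [-1.31  1.25  0.03  0.27  2.68 -1.18] F [-0.16  0.08 -1.41] w 0.0213
[[-0.073 -0.035  0.997]
 [ 0.736  0.672  0.078]
 [-0.673  0.739 -0.023]]
[-43.01598827 -38.64077467  16.07935591] [-47.05319753 -34.20438522  15.9401077 ]
```

drive_tool([
  [-53,28,2,0,15],
  [-55,25,2,0,15],
  [-56,21,2,0,15],
  [-58,18,2,0,15],
  [-59,14,2,0,15],
  [-59,11,2,0,15],
  [-60,7,2,0,15],
  [-60,4,2,0,15],
])

```text
t: 31.7
position: [0.2557, -0.7651, 0.6122]
tool_rot: [0.446, 1.44, 0.466]
ft_force: [0.1, 0.4, -0.2]
grip_width: 0.0211
```

```bash
python3 - <<'E'
from h import *
s,R=st()
E
```

```text
t 31.7 pos [ 0.2557 -0.7651  0.6122] q [-1.36  0.97  0.03  0.43  2.68 -1.04] F [ 0.11  0.4  -0.2 ] w 0.0211
[[ 0.073 -0.036  0.997]
 [ 0.555  0.832 -0.011]
 [-0.829  0.554  0.08 ]]
```

drive_tool([
  [-59,14,0,0,15],
  [-59,13,0,0,15],
  [-59,11,0,0,15],
  [-60,9,0,0,15],
  [-60,7,0,0,15],
  [-60,5,0,0,15],
  [-60,3,0,0,15],
  [-60,1,0,0,15],
])

```text
t: 32.7
position: [0.1535, -0.675, 0.7922]
tool_rot: [0.318, 1.329, 0.261]
ft_force: [-0.3, 0.1, -0.6]
grip_width: 0.0215
```

```bash
python3 - <<'E'
from h import *
s,R=st()
E
```

```text
t 32.7 pos [ 0.1535 -0.675   0.7922] q [-1.5   0.73  0.03  0.59  2.68 -0.97] F [-0.3   0.11 -0.56] w 0.0215
[[ 0.221 -0.005  0.975]
 [ 0.364  0.928 -0.078]
 [-0.905  0.372  0.207]]
```

```bash
python3 - <<'E'
from h import *
plan([(-.06,-.76,.46,0,7),(-.068,-.81,.46,0,1)],15)
E
```

```text
t 32.7 pos [ 0.1535 -0.675   0.7922] q [-1.5   0.73  0.03  0.59  2.68 -0.97] F [-0.3   0.11 -0.56] w 0.0215
[[ 0.221 -0.005  0.975]
 [ 0.364  0.928 -0.078]
 [-0.905  0.372  0.207]]
[[32, -29, -39, 0, 15], [32, -29, -38, 0, 15], [31, -28, -39, 0, 15], [32, -29, -39, 0, 15], [32, -29, -38, 0, 15], [32, -29, -39, 0, 15], [31, -28, -38, 0, 15], [-20, -47, -4, 0, 15]]
end [-0.0677 -0.8105  0.4604]
```

drive_tool([
  [32,-29,-39,0,15],
  [32,-29,-38,0,15],
  [31,-28,-39,0,15],
  [32,-29,-39,0,15],
  [32,-29,-38,0,15],
  [32,-29,-39,0,15],
  [31,-28,-38,0,15],
  [-24,-55,-4,0,15],
])

```text
t: 33.7
position: [-0.0603, -0.8154, 0.4542]
tool_rot: [0.352, 1.315, 0.281]
ft_force: [-0.6, -3.2, -1.7]
grip_width: 0.0213
```

drive_tool([
  [-24,-55,-4,0,15],
  [-24,-55,-4,0,15],
  [-24,-55,-4,0,15],
  [-24,-55,-4,0,15],
  [-22,-56,-4,0,15],
  [-20,-56,-4,0,15],
  [-18,-57,-4,0,15],
  [-16,-58,-4,0,15],
])

```text
t: 34.7
position: [-0.0912, -0.9618, 0.373]
tool_rot: [0.203, 1.334, 0.106]
ft_force: [0.2, -0.3, -1.5]
grip_width: 0.021
```

```bash
python3 - <<'E'
from h import *
s,R=st(); print(R.T@np.array([-.151,-.988,0])*61)
E
```

```text
t 34.7 pos [-0.0912 -0.9618  0.373 ] q [-1.76  1.19  0.03  0.23  2.15 -1.59] F [ 0.16 -0.33 -1.45] w 0.021
[[ 0.233  0.039  0.972]
 [ 0.193  0.978 -0.085]
 [-0.953  0.207  0.22 ]]
[-13.75116149 -59.27476661  -3.80551521]
```

drive_tool([
  [-15,-59,-5,0,15],
  [-13,-59,-5,0,15],
  [-11,-60,-5,0,15],
  [-9,-60,-5,0,15],
  [-7,-60,-6,0,15],
  [-5,-61,-6,0,15],
  [-3,-61,-6,0,15],
  [-1,-61,-6,0,15],
])

```text
t: 35.7
position: [-0.1208, -1.0409, 0.2708]
tool_rot: [0.021, 1.349, -0.122]
ft_force: [-0.1, -0.2, 0.0]
grip_width: 0.0212
```

```bash
python3 - <<'E'
from h import *
s,R=st(); print(R.T@np.array([-.151,-.988,0])*61)
E
```

```text
t 35.7 pos [-0.1208 -1.0409  0.2708] q [-1.78  1.28  0.03  0.23  1.8  -1.63] F [-0.12 -0.24  0.04] w 0.0212
[[ 0.214  0.1    0.972]
 [-0.076  0.993 -0.086]
 [-0.974 -0.055  0.221]]
[  2.60867643 -60.79467741  -3.7784058 ]
```

drive_tool([
  [-14,-57,-16,0,15],
  [-14,-57,-16,0,15],
  [-14,-57,-16,0,15],
  [-12,-58,-16,0,15],
  [-10,-58,-14,0,15],
  [-8,-58,-14,0,15],
  [-6,-58,-14,0,15],
  [-4,-58,-14,0,15],
])

```text
t: 36.7
position: [-0.2246, -1.0712, 0.306]
tool_rot: [-0.172, 1.367, -0.363]
ft_force: [-0.2, 0.3, -0.4]
grip_width: 0.0212
```

```bash
python3 - <<'E'
from h import *
s,R=st(); print(R.T@np.array([-.3,-.954,0])*61)
E
```

```text
t 36.7 pos [-0.2246 -1.0712  0.306 ] q [-1.87  1.26  0.03  0.26  1.55 -1.71] F [-0.25  0.32 -0.44] w 0.0212
[[ 0.158  0.153  0.975]
 [-0.351  0.932 -0.089]
 [-0.923 -0.328  0.201]]
[ 17.52613633 -57.04564393 -12.65150939]
```

drive_tool([
  [10,-57,-18,0,15],
  [10,-57,-18,0,15],
  [12,-57,-18,0,15],
  [12,-57,-18,0,15],
  [-30,35,20,0,15],
  [-30,35,20,0,15],
  [-25,35,30,0,15],
  [-25,35,30,0,15],
])

```text
t: 37.7
position: [-0.1747, -0.959, 0.3347]
tool_rot: [-0.267, 1.374, -0.483]
ft_force: [0.2, -0.0, 0.2]
grip_width: 0.0214
```

```bash
python3 - <<'E'
from h import *
s,R=st(); t=R[:,0]; n=np.array([-.089,.495,.864]); print('angle to well axis',np.degrees(np.arccos(-t@n)))
plan([(.12,-.66,.42,0,7),(.36,-.33,.42,0,8),(.533,-.117,.33,0,5)],15)
E
```

```text
t 37.7 pos [-0.1747 -0.959   0.3347] q [-1.86  0.65  0.97  0.29  1.09 -1.79] F [ 0.22 -0.04  0.18] w 0.0214
[[ 0.119  0.173  0.978]
 [-0.477  0.873 -0.096]
 [-0.871 -0.455  0.186]]
angle to well axis 2.442618574500907
t 37.7 pos [-0.1747 -0.959   0.3347] q [-1.86  0.65  0.97  0.29  1.09 -1.79] F [ 0.22 -0.04  0.18] w 0.0214
[[ 0.119  0.173  0.978]
 [-0.477  0.873 -0.096]
 [-0.871 -0.455  0.186]]
[[-26, 39, 39, 0, 15], [-26, 39, 40, 0, 15], [-26, 39, 39, 0, 15], [-26, 39, 39, 0, 15], [-26, 39, 40, 0, 15], [-26, 39, 39, 0, 15], [-26, 39, 39, 0, 15], [-16, 41, 25, 0, 15]]
[[-16, 41, 26, 0, 15], [-16, 42, 25, 0, 15], [-16, 41, 26, 0, 15], [-17, 41, 25, 0, 15], [-16, 41, 25, 0, 15], [-16, 42, 26, 0, 15], [-16, 41, 25, 0, 15], [-1, 51, 26, 0, 15]]
[[0, 52, 27, 0, 15], [-1, 51, 26, 0, 15], [0, 52, 27, 0, 15], [-1, 51, 26, 0, 15], [0, 0, 0, 0, 15], [0, 0, 0, 0, 15], [0, 0, 0, 0, 15], [0, 0, 0, 0, 15]]
end [ 0.533  -0.1167  0.3303]
```

drive_tool([
  [-26,39,39,0,15],
  [-26,39,40,0,15],
  [-26,39,39,0,15],
  [-26,39,39,0,15],
  [-26,39,40,0,15],
  [-26,39,39,0,15],
  [-26,39,39,0,15],
  [-16,41,25,0,15],
])

```text
t: 38.7
position: [0.15, -0.6193, 0.4222]
tool_rot: [-0.27, 1.372, -0.484]
ft_force: [0.8, 0.4, 0.0]
grip_width: 0.0212
```

drive_tool([
  [-16,41,26,0,15],
  [-16,42,25,0,15],
  [-16,41,26,0,15],
  [-17,41,25,0,15],
  [-16,41,25,0,15],
  [-16,42,26,0,15],
  [-16,41,25,0,15],
  [-1,51,26,0,15],
])

```text
t: 39.7
position: [0.3939, -0.2875, 0.4055]
tool_rot: [-0.267, 1.368, -0.484]
ft_force: [0.3, -0.3, -0.4]
grip_width: 0.0211
```

drive_tool([
  [0,52,27,0,15],
  [-1,51,26,0,15],
  [0,52,27,0,15],
  [-1,51,26,0,15],
  [0,0,0,0,15],
  [0,0,0,0,15],
  [0,0,0,0,15],
  [0,0,0,0,15],
])

```text
t: 40.7
position: [0.5314, -0.1189, 0.3319]
tool_rot: [-0.264, 1.373, -0.483]
ft_force: [0.5, -0.3, -0.2]
grip_width: 0.0212
```

```bash
python3 - <<'E'
from h import *
st(); snap('wrist','wrist9'); snap('scene','scene9')
E
```

```text
t 40.7 pos [ 0.5314 -0.1189  0.3319] q [-0.15 -0.2   1.96 -0.5   1.21  0.14] F [ 0.52 -0.28 -0.2 ] w 0.0212
[[ 0.12   0.175  0.977]
 [-0.476  0.874 -0.098]
 [-0.871 -0.453  0.188]]
```

View pics/wrist9.png

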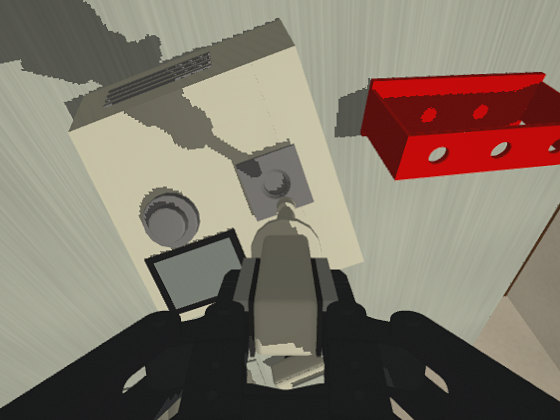

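View pics/scene9.png

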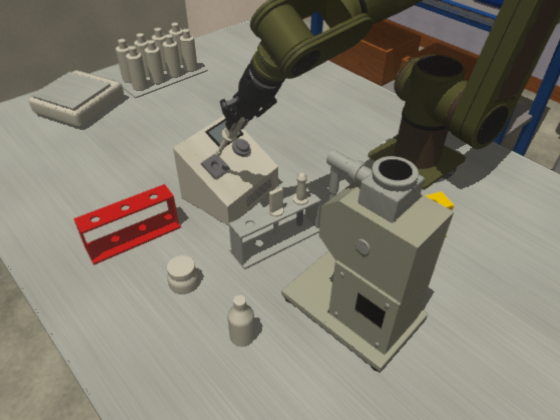

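```bash
cat > well.py <<'E'
from ball import *
import sys
z=load(sys.argv[1]); p,T=toolpose(z); w=cloud(z); P=w.reshape(-1,3); ok=np.isfinite(P).all(1)
def fit(Q,it=6):
    for i in range(it):
        c=Q.mean(0); n=np.linalg.svd(Q-c,full_matrices=False)[2][2]; n=n*np.sign(n[2]); d=(Q-c)@n; s=d.std(); Q=Q[abs(d)<2.2*s+1e-4]
    return c,n,s,len(Q)
n0=np.array([-.089,.495,.864]); W0=np.array([.5525,-.2265,.126])
h=(P-W0)@n0; lat=P-W0-h[:,None]*n0
dk=ok&(abs(h+.008)<.005)&(np.linalg.norm(lat,axis=1)>.045)&(np.linalg.norm(lat,axis=1)<.09)
c,n,s,k=fit(P[dk]); print('deck',c.round(4),n.round(4),s,k,'tilt',np.degrees(np.arccos(n[2])).round(2),'az',np.degrees(np.arctan2(n[1],n[0])).round(2))
h=(P-c)@n
bz=ok&(abs(h-.008)<.0025)&(np.linalg.norm(P-W0,axis=1)<.05)
print('bezel h',np.median(h[bz]),bz.sum())
e1=np.cross(n,[0,0,1]); e1/=np.linalg.norm(e1); e2=np.cross(n,e1)
Q=P[bz]; q=np.c_[(Q-W0)@e1,(Q-W0)@e2]*1000
r=cv2.minAreaRect(q.astype(np.float32)); print('rect',r)
hb=np.median(h[bz]); 
def onplane(u,v,hh):
    o,d=ray(z,u,v); t=(hh-(o-c)@n)/(d@n); return o+d*t
# bezel mask polygon centre; hole: darker/deeper pixels inside
B=W0+e1*r[0][0]/1000+e2*r[0][1]/1000; B=B-n*((B-c)@n-hb); print('bezel centre by rect',B.round(4))
cor=[(236,165),(293,144),(313,197),(255,219)]; C=np.array([onplane(u,v,hb) for u,v in cor]); print('by corners',C.mean(0).round(4),[np.linalg.norm(C[i]-C[(i+1)%4]).round(4) for i in range(4)])
hole=ok&(h<hb-.003)&(np.linalg.norm(P-B,axis=1)<.022); vv,uu=np.unravel_index(np.where(hole)[0],w.shape[:2]); print('hole px',uu.mean(),vv.mean(),hole.sum())
# key
K0=B-.096*np.sign(1)*e1; 
kh=ok&(h>.013)&(h<.022)&(np.linalg.norm(P-(c+0),axis=1)<.2); lab=kh.reshape(w.shape[:2]).astype(np.uint8)
m,l,stt,ce=cv2.connectedComponentsWithStats(lab)
for i in range(1,m):
    if stt[i,4]>150: 
        q=w[l==i]; print('hi blob',stt[i],q.mean(0).round(4),np.median((q-c)@n).round(4))
ax=-T[:,0]; print('axis err deg',np.degrees(np.arccos(ax@n)).round(2),'in tool',(T.T@n).round(3))
print('tcp cam',p.round(4)); 
for nm,t in [('ballfree',[.183,-.002,.0005]),('origin',[.105,-.002,.0005])]:
    b=p+T@np.array(t); d=b-B; print(nm,b.round(4),'above',round(1000*d@n,1),'lat e1',round(1000*d@e1,1),'e2',round(1000*d@e2,1))
print('B in tool rel', (T.T@(B-p)*1000).round(1),'e1',e1.round(3),'e2',e2.round(3))
E
python3 well.py wrist9; python3 comp.py wrist3 wrist9
python3 - <<'E'
from h import *
cv2.imwrite('pics/c7.png',cv2.resize(load('wrist9')['p'][130:260,130:330,::-1],None,fx=4,fy=4,interpolation=cv2.INTER_CUBIC))
E
```

```text
deck [ 0.5381 -0.2115  0.1075] [-0.0891  0.492   0.866 ] 0.0007013708590770083 14931 tilt 30.0 az 100.27
bezel h 0.007807395744901166 3005
rect ((1.0820751190185547, 0.9918251037597656), (52.28481674194336, 52.44416427612305), 0.14494213461875916)
bezel centre by rect [ 0.5534 -0.2252  0.1259]
by corners [ 0.5528 -0.2241  0.1252] [np.float64(0.0504), np.float64(0.0482), np.float64(0.0536), np.float64(0.0494)]
hole px 275.3370786516854 182.55505617977528 445
hi blob [148 205  40  38 880] [ 0.4596 -0.2349  0.1364] 0.0212
axis err deg 1.98 in tool [-0.999  0.021  0.027]
tcp cam [ 0.5332 -0.1185  0.3312]
ballfree [ 0.5552 -0.2075  0.1729] above 49.2 lat e1 5.0 e2 -8.7
origin [ 0.5459 -0.1703  0.2408] above 127.2 lat e1 2.4 e2 -9.5
B in tool rel [232.1   3.5  -8.4] e1 [ 0.984  0.178 -0.   ] e2 [-0.154  0.852 -0.5  ]
(198.0, 180.1, 4.7, 0.5) | (198.0, 180.1, 4.7, 0.5)
(199.0, 178.5, 4.4, 0.5) | (199.0, 178.6, 4.4, 0.5)
(200.0, 175.6, 4.5, 0.5) | (200.0, 174.8, 4.7, 0.5)
(201.0, 173.4, 4.4, 0.5) | (201.0, 172.6, 4.6, 0.5)
(202.0, 170.6, 4.5, 0.5) | (202.0, 170.9, 4.4, 0.5)
(203.0, 170.5, 3.8, 0.5) | (203.0, 171.2, 3.6, 0.2)
(204.0, 171.5, 2.8, 0.5) | (204.0, 170.4, 3.1, 0.5)
(205.0, 169.9, 2.5, 0.5) | (205.0, 170.7, 2.3, 0.5)
(206.0, 170.0, 1.8, 0.5) | (206.0, 169.6, 1.9, 0.5)
(207.0, 167.3, 1.9, 0.5) | (207.0, 166.3, 2.2, 0.5)
(208.0, 158.2, 3.9, 0.5) | (208.0, 157.7, 4.1, 0.5)
(209.0, 155.9, 3.9, 0.5) | (209.0, 155.1, 4.2, 0.5)
(210.0, 154.8, 3.6, 0.5) | (210.0, 153.4, 4.0, 0.5)
(211.0, 152.3, 3.7, 0.5) | (211.0, 150.8, 4.1, 0.5)
(212.0, 149.1, 4.0, 0.5) | (212.0, 149.5, 3.9, 0.5)
(213.0, 147.0, 4.0, 0.4) | (213.0, 147.0, 4.0, 0.4)
(214.0, 145.2, 3.9, 0.4) | (214.0, 145.6, 3.8, 0.4)
(215.0, 143.1, 3.9, 0.4) | (215.0, 142.7, 4.1, 0.4)
(216.0, 141.1, 4.0, 0.4) | (216.0, 141.2, 3.9, 0.4)
(217.0, 103.4, 15.6, 0.3) | (217.0, 103.6, 15.6, 0.3)
```

View pics/c7.png

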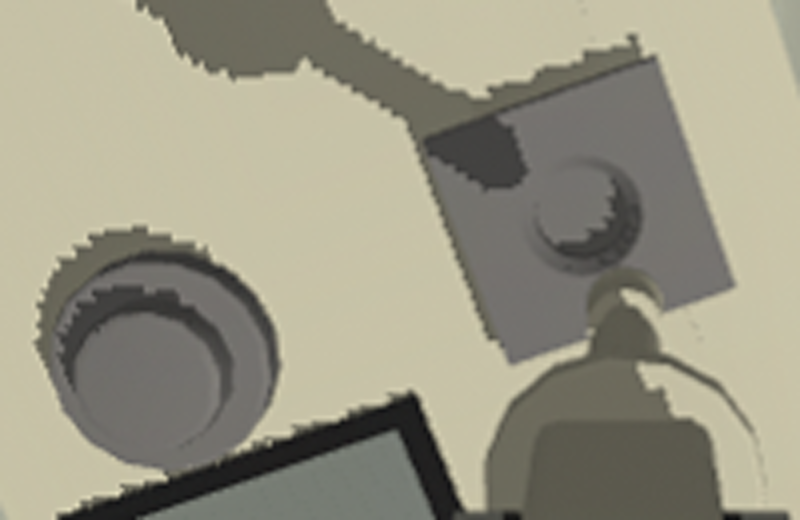

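drive_tool([
  [7,2,-2,0,15],
  [7,2,-2,0,15],
  [7,1,-1,0,15],
  [7,1,-1,0,15],
  [7,0.8,-1.1,0,15],
  [0,0,0,0,15],
  [0,0,0,0,15],
  [0,0,0,0,15],
])

```text
t: 41.8
position: [0.5304, -0.1279, 0.2965]
tool_rot: [-0.266, 1.373, -0.482]
ft_force: [0.0, 0.2, -0.9]
grip_width: 0.0211
```

```bash
python3 - <<'E'
from h import *
st(); z=snap('wrist','wrist10')
cv2.imwrite('pics/c8.png',cv2.resize(z['p'][130:260,190:350,::-1],None,fx=4.6,fy=4.6,interpolation=cv2.INTER_CUBIC))
E
sed -i 's/W0=np.array(\[.5525,-.2265,.126\])/W0=np.array([.5534,-.2252,.1259])/' well.py; python3 well.py wrist10
```

```text
t 41.8 pos [ 0.5304 -0.1279  0.2965] q [-0.17 -0.17  2.   -0.51  1.15  0.15] F [ 0.01  0.2  -0.93] w 0.0211
[[ 0.12   0.173  0.978]
 [-0.476  0.874 -0.096]
 [-0.871 -0.453  0.187]]
deck [ 0.5384 -0.2061  0.1044] [-0.09    0.4911  0.8665] 0.000645951056646849 17031 tilt 29.95 az 100.39
bezel h 0.007897128895165494 3030
rect ((-0.03502082824707031, -0.05495262145996094), (52.192283630371094, 52.39750289916992), 0.05116662755608559)
bezel centre by rect [ 0.5534 -0.2253  0.1259]
by corners [ 0.55   -0.2097  0.1167] [np.float64(0.0446), np.float64(0.0427), np.float64(0.0474), np.float64(0.0437)]
hole px 279.7489711934156 198.89300411522635 243
hi blob [142 227  45  44 987] [ 0.46   -0.2345  0.1359] 0.0213
axis err deg 1.92 in tool [-0.999  0.02   0.027]
tcp cam [ 0.5322 -0.1274  0.2958]
ballfree [ 0.5542 -0.2164  0.1374] above 14.2 lat e1 2.5 e2 1.6
origin [ 0.5449 -0.1793  0.2053] above 92.2 lat e1 -0.0 e2 0.9
B in tool rel [197.1  -4.6  -1.7] e1 [ 0.984  0.18  -0.   ] e2 [-0.156  0.852 -0.499]
```

View pics/c8.png

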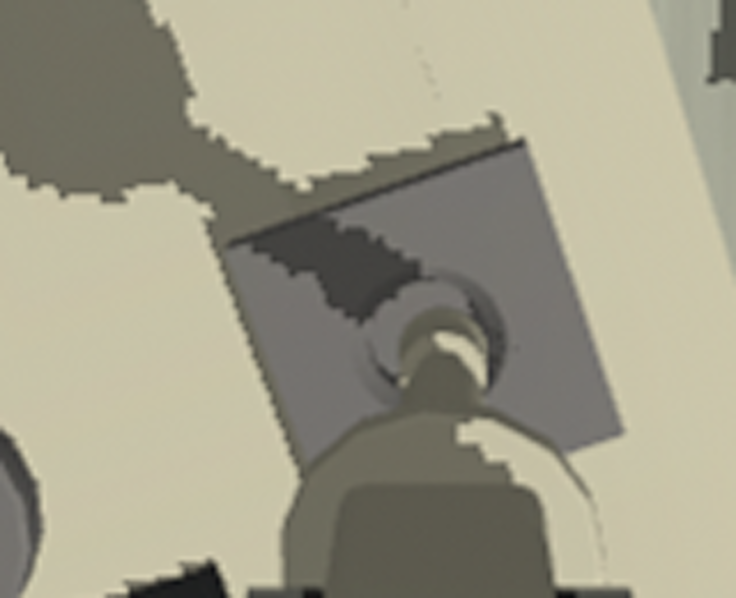

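drive_tool([
  [6,-1.4,-0.8,0,15],
  [10,-0.2,-0.3,0,15],
  [10,-0.2,-0.3,0,15],
  [10,-0.2,-0.3,0,15],
  [10,-0.2,-0.3,0,15],
  [10,-0.2,-0.3,0,15],
  [10,-0.2,-0.3,0,15],
  [10,-0.2,-0.2,0,15],
])

```text
t: 42.85
position: [0.5361, -0.1666, 0.2298]
tool_rot: [-0.266, 1.375, -0.482]
ft_force: [-0.1, 1.3, -1.2]
grip_width: 0.0213
```

```bash
python3 - <<'E'
from h import *
st(); z=snap('wrist','wrist11')
cv2.imwrite('pics/c9.png',cv2.resize(z['p'][130:330,150:380,::-1],None,fx=3,fy=3,interpolation=cv2.INTER_CUBIC))
E
python3 well.py wrist11
```

```text
t 42.85 pos [ 0.5361 -0.1666  0.2298] q [-0.24 -0.09  2.04 -0.54  1.    0.16] F [-0.06  1.34 -1.2 ] w 0.0213
[[ 0.119  0.172  0.978]
 [-0.475  0.874 -0.096]
 [-0.872 -0.453  0.186]]
deck [ 0.5381 -0.2021  0.1021] [-0.0905  0.4908  0.8666] 0.0005888438836890442 29811 tilt 29.94 az 100.45
bezel h 0.00795420894331395 4065
rect ((-0.089019775390625, 0.06488037109375), (52.40144729614258, 52.34416961669922), 89.91893768310547)
bezel centre by rect [ 0.5533 -0.2251  0.1259]
by corners [ 0.5516 -0.1968  0.1097] [np.float64(0.0318), np.float64(0.0304), np.float64(0.0338), np.float64(0.0311)]
hole px nan nan 0
hi blob [  93  270   63   58 1681] [ 0.4604 -0.2337  0.1351] 0.0213
axis err deg 1.85 in tool [-0.999  0.02   0.025]
tcp cam [ 0.5379 -0.1661  0.2291]
ballfree [ 0.5598 -0.2551  0.0707] above -63.1 lat e1 0.9 e2 1.0
origin [ 0.5505 -0.2179  0.1387] above 14.8 lat e1 -1.4 e2 0.2
B in tool rel [119.9  -2.    1.5] e1 [ 0.983  0.181 -0.   ] e2 [-0.157  0.852 -0.499]well.py:24: RuntimeWarning: Mean of empty slice.
  hole=ok&(h<hb-.003)&(np.linalg.norm(P-B,axis=1)<.022); vv,uu=np.unravel_index(np.where(hole)[0],w.shape[:2]); print('hole px',uu.mean(),vv.mean(),hole.sum())
  ret = ret.dtype.type(ret / rcount)
```

View pics/c9.png

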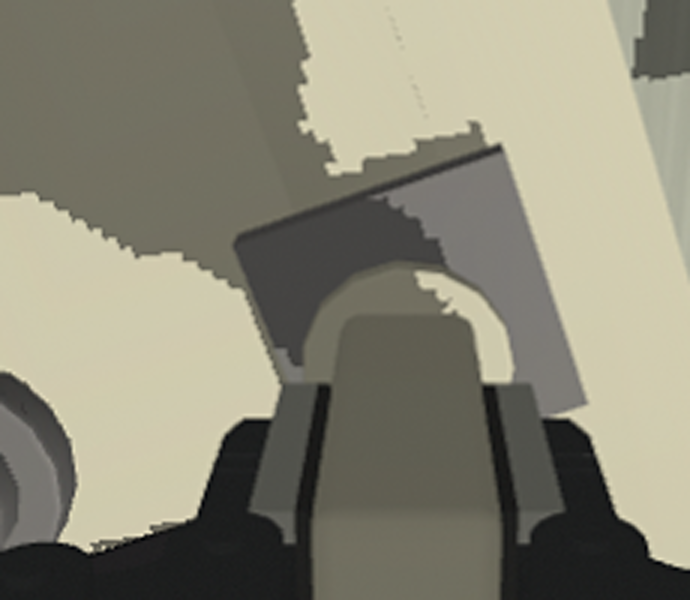

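drive_tool([
  [4,-0.1,-0.1,0,15],
  [4,-0.1,-0.1,0,15],
  [3,-0.1,-0.1,0,15],
  [0,0,0,0,15],
  [0,0,0,0,15],
  [0,0,0,0,15],
  [0,0,0,0,15],
  [0,0,0,0,15],
])

```text
t: 43.9
position: [0.537, -0.1717, 0.2209]
tool_rot: [-0.266, 1.375, -0.482]
ft_force: [0.1, 0.7, -2.2]
grip_width: 0.0214
```

```bash
cat > collar.py <<'E'
from ball import *
import sys
z=load(sys.argv[1]); p,T=toolpose(z); w=cloud(z)
n=np.array([-.0903,.4909,.8665]); B=np.array([.5534,-.2252,.1259])
h=((w-B)@n); lat=w-B-h[...,None]*n; r=np.linalg.norm(lat,axis=-1)
bz=np.isfinite(h)&(r>.022)&(r<.026)&(abs(h)<.004); hb=np.median(h[bz])
m=np.isfinite(h)&(r<.0175)&(r>.0125)&(h>.001)&(h<.03)
print('bezel off',hb*1000,'collar-top h hist'); H,e=np.histogram((h[m]-hb)*1000,bins=np.arange(0,31,1)); print(H)
mm=m&(h-hb<.022); print('median',np.median((h[mm]-hb))*1000)
E
python3 - <<'E'
from h import *
st(); z=snap('wrist','wrist12')
E
python3 collar.py wrist11; python3 collar.py wrist12; python3 well.py wrist12 2>/dev/null| tail -6
```

```text
t 43.9 pos [ 0.537  -0.1717  0.2209] q [-0.25 -0.07  2.04 -0.54  0.99  0.16] F [ 0.06  0.67 -2.18] w 0.0214
[[ 0.119  0.172  0.978]
 [-0.475  0.874 -0.096]
 [-0.872 -0.453  0.186]]
bezel off 0.04581120162207584 collar-top h hist
[  2  31   1   0   0   0   0   0   0   0   0   0   0   0   0   2   7  17
  51 286 399  75   2   5  13   5   9  11  10  12]
median 20.072346701243596
bezel off 0.07623298206370323 collar-top h hist
[  1  11   0   0   1   5  13  19 102 357 291  37   3   7  10   9  10  12
  10  13   9   8  10  11   7  13  13  11  13  12]
median 9.927029316400057
hi blob [  85  278   65   60 1776] [ 0.4602 -0.233   0.1346] 0.0213
axis err deg 1.84 in tool [-0.999  0.02   0.025]
tcp cam [ 0.5388 -0.1712  0.2203]
ballfree [ 0.5606 -0.2602  0.0618] above -73.4 lat e1 0.8 e2 0.9
origin [ 0.5514 -0.223   0.1298] above 4.6 lat e1 -1.5 e2 0.1
B in tool rel [109.6  -1.7   1.8] e1 [ 0.983  0.182 -0.   ] e2 [-0.157  0.852 -0.499]
```

drive_tool([
  [2,0,0,0,15],
  [2,0,0,0,15],
  [1.2,0,0,0,15],
  [0.4,0,0,0,15],
  [0,0,0,0,15],
  [0,0,0,0,15],
  [0,0,0,0,15],
  [0,0,0,0,15],
])

```text
t: 44.95
position: [0.538, -0.174, 0.2175]
tool_rot: [-0.265, 1.374, -0.482]
ft_force: [-4.1, 7.0, 5.9]
grip_width: 0.0214
```

```bash
python3 - <<'E'
from h import *
st(); z=snap('wrist','wrist13')
E
python3 collar.py wrist13; python3 well.py wrist13 2>/dev/null| tail -6
```

```text
t 44.95 pos [ 0.538  -0.174   0.2175] q [-0.25 -0.07  2.04 -0.55  0.98  0.16] F [-4.14  7.    5.88] w 0.0214
[[ 0.12   0.174  0.978]
 [-0.476  0.874 -0.097]
 [-0.871 -0.453  0.187]]
bezel off 0.08175975954861242 collar-top h hist
[  1  13  19  29 181 425 248  16   3   8   8  10   8  12   8   7   9   7
  10  10   8   7   8   9   6  11  11  10  11   9]
median 5.740343843934885
hi blob [  80  282   67   60 1752] [ 0.4605 -0.2326  0.1343] 0.0212
axis err deg 1.85 in tool [-0.999  0.02   0.025]
tcp cam [ 0.5398 -0.1736  0.2169]
ballfree [ 0.5617 -0.2625  0.0584] above -77.6 lat e1 1.6 e2 0.3
origin [ 0.5524 -0.2254  0.1264] above 0.4 lat e1 -0.8 e2 -0.4
B in tool rel [105.4  -1.3   1.1] e1 [ 0.983  0.182 -0.   ] e2 [-0.158  0.852 -0.499]
```

drive_tool([
  [0,0,0,0,50],
  [0,0,0,0,50],
  [0,0,0,0,50],
  [0,0,0,0,50],
  [-10,0,0,0,50],
  [-25,0,0,0,50],
  [-30,0,0,0,50],
  [-30,0,0,0,50],
])

```text
t: 46.0
position: [0.5262, -0.1286, 0.3004]
tool_rot: [-0.265, 1.374, -0.482]
ft_force: [0.5, -1.0, -0.5]
grip_width: 0.0499
```

```bash
python3 - <<'E'
from h import *
st(); z=snap('wrist','wrist14')
E
python3 collar.py wrist14; python3 well.py wrist14 2>/dev/null
```

```text
t 46.0 pos [ 0.5262 -0.1286  0.3004] q [-0.17 -0.19  2.   -0.51  1.15  0.14] F [ 0.49 -1.   -0.49] w 0.0499
[[ 0.12   0.173  0.978]
 [-0.476  0.874 -0.096]
 [-0.871 -0.453  0.187]]
bezel off 0.010961587473718854 collar-top h hist
[  0   6   0   4  69 135  43   3   5   5   6   7   6   7  12   5   8   6
   9   8   6  11   6   6  11   8   5  13   7   5]
median 5.7304062455831675
deck [ 0.5398 -0.2216  0.1133] [-0.0901  0.4909  0.8666] 0.0006500477152436606 20817 tilt 29.94 az 100.4
bezel h 0.00795492503583457 2104
rect ((-0.11076927185058594, -0.1504039764404297), (52.07828140258789, 52.768089294433594), 0.24457769095897675)
bezel centre by rect [ 0.5533 -0.2253  0.126 ]
by corners [ 0.5459 -0.2126  0.118 ] [np.float64(0.0451), np.float64(0.0432), np.float64(0.048), np.float64(0.0442)]
hole px nan nan 0
hi blob [262 173  47  38 401] [ 0.5551 -0.2122  0.1261] 0.0137
hi blob [147 221  45  43 958] [ 0.46   -0.2347  0.136 ] 0.0213
axis err deg 1.9 in tool [-0.999  0.02   0.026]
tcp cam [ 0.528  -0.1281  0.2997]
ballfree [ 0.55   -0.2171  0.1413] above 17.5 lat e1 -1.8 e2 -0.1
origin [ 0.5407 -0.1799  0.2092] above 95.5 lat e1 -4.2 e2 -0.9
B in tool rel [200.6  -1.7   1.7] e1 [ 0.984  0.18  -0.   ] e2 [-0.156  0.852 -0.499]
```

View pics/wrist14.png

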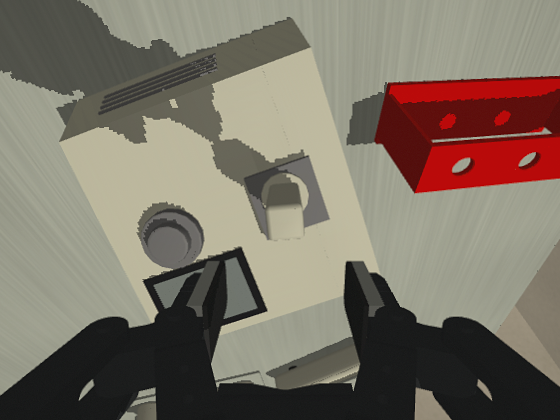

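```bash
python3 - <<'E'
from ball import *
z=load('wrist14'); p,T=toolpose(z); w=cloud(z)
n=np.array([-.0901,.4909,.8666]); c=np.array([.5398,-.2216,.1133]); h=(w-c)@n
sub=h[205:280,135:215]*1000; print(np.histogram(sub[np.isfinite(sub)],bins=np.arange(-2,28,1)))
e1=np.array([.984,.18,0]); e2=np.array([-.156,.852,-.499]); B=np.array([.5534,-.2252,.1259])
for lo,hi in [(.003,.012),(.0135,.0195),(.0195,.024)]:
    m=np.zeros(h.shape,bool); m[200:285,130:220]=True; m&=(h>lo)&(h<hi); q=w[m]; a=(q-B)@e1*1000; b=(q-B)@e2*1000
    print(lo,hi,m.sum(),'e1',np.percentile(a,[1,50,99]).round(1),'e2',np.percentile(b,[1,50,99]).round(1))
    pts=np.c_[a,b].astype(np.float32)
    if len(pts)>10: print(cv2.minEnclosingCircle(pts))
E
```

```text
(array([ 182, 1016,  943,  413,  147,   41,   28,   22,   28,   23,   32,
         29,  191,  623,  485,   73,   17,   20,   25,   17,   29,   55,
        171,  564,  455,   42,    1,    0,    0]), array([-2, -1,  0,  1,  2,  3,  4,  5,  6,  7,  8,  9, 10, 11, 12, 13, 14,
       15, 16, 17, 18, 19, 20, 21, 22, 23, 24, 25, 26, 27]))
0.003 0.012 1026 e1 [-119.   -86.3  -72.3] e2 [-34.2   6.6  23.3]
((-104.06470489501953, -7.997231960296631), 35.255714416503906)
0.0135 0.0195 160 e1 [-107.9  -83.9  -80.3] e2 [-13.    8.5  15.7]
((-97.41727447509766, 2.443305492401123), 18.726593017578125)
0.0195 0.024 1255 e1 [-110.4  -95.4  -81.1] e2 [-14.3   0.4  14.4]
((-95.81438446044922, -0.09272190183401108), 16.078182220458984)
```

```bash
python3 - <<'E'
from h import *
s,R=st(); p=s['position']
a=p+R@np.array([0,-.0328,-.0886]); b=a+R@np.array([.090,0,0])
plan([(*a,60,7),(*b,0,4)],0,1)
E
```

```text
t 46.05 pos [ 0.5275 -0.1278  0.305 ] q [-0.17 -0.19  2.   -0.51  1.15  0.14] F [2.1  0.5  2.84] w 0.0499
[[ 0.127  0.175  0.976]
 [-0.476  0.874 -0.095]
 [-0.87  -0.453  0.194]]
t 46.05 pos [ 0.5275 -0.1278  0.305 ] q [-0.17 -0.19  2.   -0.51  1.15  0.14] F [2.1  0.5  2.84] w 0.0499
[[ 0.127  0.175  0.976]
 [-0.476  0.874 -0.095]
 [-0.87  -0.453  0.194]]
[[0, -4.7, -12.7, 8.6, 0], [0, -6.5, -11.8, 8.5, 0], [0, -8.2, -10.7, 8.6, 0], [0, -9.7, -9.4, 8.6, 0], [0, -11, -7.8, 8.6, 0], [0, -12.1, -6.1, 8.5, 0], [0, -12.8, -4.2, 8.6, 0], [22.5, 0, 0, 0, 0]]
[[22.5, 0, 0, 0, 0], [22.5, 0, 0, 0, 0], [22.5, 0, 0, 0, 0], [0, 0, 0, 0, 0], [0, 0, 0, 0, 0], [0, 0, 0, 0, 0], [0, 0, 0, 0, 0], [0, 0, 0, 0, 0]]
end [ 0.4466 -0.191   0.2244]
```

drive_tool([
  [0,-4.7,-12.7,8.6,0],
  [0,-6.5,-11.8,8.5,0],
  [0,-8.2,-10.7,8.6,0],
  [0,-9.7,-9.4,8.6,0],
  [0,-11,-7.8,8.6,0],
  [0,-12.1,-6.1,8.5,0],
  [0,-12.8,-4.2,8.6,0],
  [22,0,0,0,0],
])

```text
t: 47.05
position: [0.4369, -0.1601, 0.2798]
tool_rot: [0.59, 0.958, -1.12]
ft_force: [-0.7, 0.2, -0.1]
grip_width: -0.0
```

drive_tool([
  [22,0,0,0,0],
  [23,0,0,0,0],
  [23,0,0,0,0],
  [8,0,0,0,0],
  [0,0,0,0,0],
  [0,0,0,0,0],
  [0,0,0,0,0],
  [0,0,0,0,0],
])

```text
t: 48.05
position: [0.446, -0.1959, 0.2125]
tool_rot: [0.589, 0.962, -1.12]
ft_force: [0.0, 0.0, -0.4]
grip_width: -0.0004
```

```bash
python3 - <<'E'
from ball import *
st(); z=snap('wrist','wrist15'); p,T=toolpose(z); snap('scene','scene15')
K=np.array([.4579,-.2359,.1374]); print('K in tool (cam)',(T.T@(K-p)*1000).round(1)); print(proj(z,K), proj(z,p+T[:,0]*.0726))
B=np.array([.5534,-.2252,.1259])
E
```

```text
t 48.05 pos [ 0.446  -0.1959  0.2125] q [-0.36 -0.27  2.23 -0.52  0.95  1.09] F [ 0.02  0.03 -0.38] w -0.0004
[[ 0.121  0.933  0.339]
 [-0.476  0.354 -0.805]
 [-0.871 -0.064  0.487]]
K in tool (cam) [85.4 -0.7 -1.6]
[[281.88818192 262.38549266]] [[285.33066957 273.68221773]]
```

View pics/wrist15.png

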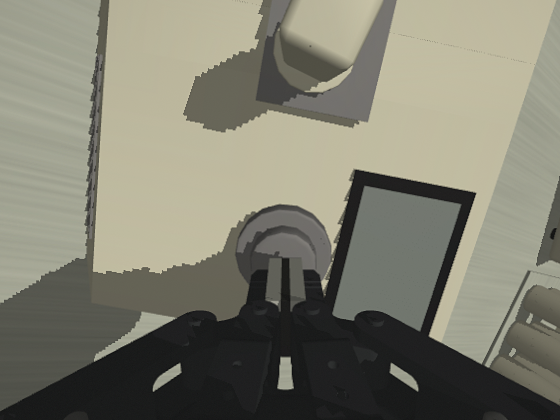

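View pics/scene15.png

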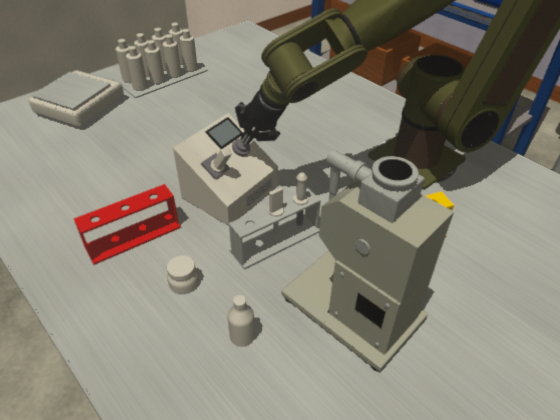

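drive_tool([
  [4,0,0,0,0],
  [4,0,0,0,0],
  [3,0,0,0,0],
  [2,0,0,0,0],
  [2,0,0,0,0],
  [2,0,0,0,0],
  [0,0,0,0,0],
  [0,0,0,0,0],
])

```text
t: 49.15
position: [0.4477, -0.2041, 0.1971]
tool_rot: [0.589, 0.964, -1.121]
ft_force: [-2.6, 2.4, 3.7]
grip_width: 0.0001
```

```bash
cat > key.py <<'E'
from ball import *
import sys
s,R=st(); print('axial F',-(s['ft_force']@R[:,0]).round(2)); z=snap('wrist',sys.argv[1]); p,T=toolpose(z); w=cloud(z)
K=np.array([.4579,-.2359,.1374]); print('K in tool',(T.T@(K-p)*1000).round(1))
n=np.array([-.0901,.4909,.8666]); c=np.array([.5398,-.2216,.1133]); h=(w-c)@n; r=np.linalg.norm(w-K-((w-K)@n)[...,None]*n,axis=-1)
m=np.isfinite(h)&(r<.0145)&(h<.024)&(h>.009); print('key h hist 9..24',np.histogram(h[m]*1000,bins=np.arange(9,25,1))[0])
E
python3 key.py wrist16
```

```text
t 49.15 pos [ 0.4477 -0.2041  0.1971] q [-0.37 -0.24  2.23 -0.53  0.91  1.1 ] F [-2.59  2.44  3.72] w 0.0001
[[ 0.119  0.933  0.339]
 [-0.476  0.354 -0.805]
 [-0.872 -0.065  0.486]]
axial F 4.71
K in tool [67.8 -0.2 -1.2]
key h hist 9..24 [  0   0   0   0   6  36 305 523 118   3   0   2  22  34  51]
```

drive_tool([
  [1,0,0,0,0],
  [1,0,0,0,0],
  [0.5,0,0,0,0],
  [0,0,0,0,0],
  [0,0,0,0,0],
  [0,0,0,0,0],
  [0,0,0,0,0],
  [0,0,0,0,0],
])

```text
t: 50.2
position: [0.4481, -0.2047, 0.1964]
tool_rot: [0.59, 0.964, -1.122]
ft_force: [-11.5, 13.5, 15.2]
grip_width: 0.0001
```

```bash
python3 key.py wrist17
```

```text
t 50.2 pos [ 0.4481 -0.2047  0.1964] q [-0.37 -0.24  2.23 -0.53  0.91  1.1 ] F [-11.53  13.48  15.21] w 0.0001
[[ 0.118  0.934  0.338]
 [-0.475  0.353 -0.806]
 [-0.872 -0.065  0.485]]
axial F 21.03
K in tool [66.9 -0.4 -1.4]
key h hist 9..24 [  0   0   0   2  25 219 529 192   4   0   2  19  30  52  74]
```

drive_tool([
  [-4,0,0,0,0],
  [-10,0,0,0,0],
  [-20,0,0,0,0],
  [-30,0,0,0,0],
  [-30,0,0,0,0],
  [-20,0,0,0,0],
  [0,0,0,0,0],
  [0,0,0,0,0],
])

```text
t: 51.25
position: [0.4343, -0.1511, 0.2934]
tool_rot: [0.589, 0.964, -1.121]
ft_force: [-0.1, -1.0, -0.2]
grip_width: 0.0
```

```bash
python3 key.py wrist18; python3 - <<'E'
from h import *
z=snap('scene','scene18'); cv2.imwrite('pics/c10.png',cv2.resize(z['p'][60:270,160:330,::-1],None,fx=3.5,fy=2.8,interpolation=cv2.INTER_CUBIC))
E
python3 collar.py wrist18
```

```text
t 51.25 pos [ 0.4343 -0.1511  0.2934] q [-0.26 -0.41  2.19 -0.49  1.15  1.08] F [-0.07 -1.04 -0.22] w 0.0
[[ 0.119  0.933  0.34 ]
 [-0.475  0.354 -0.805]
 [-0.872 -0.066  0.486]]
axial F -0.68
K in tool [178.5  -0.   -0.7]
key h hist 9..24 [  0   0   0   0   0   0   0   0   0   0  13 150 600 474  41]
bezel off 0.14565947847228528 collar-top h hist
[  8  16   3  21 101 124  17   0   5   5   1   0   0   3   7   1   0   0
   3   6   1   1   7   3   4   0   0   3   7   0]
median 5.035841574709737
```

View pics/wrist18.png

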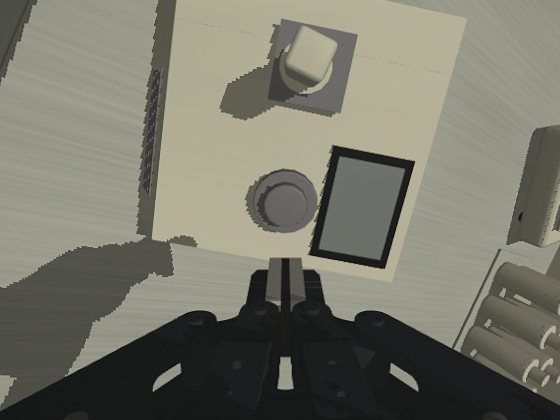

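View pics/c10.png

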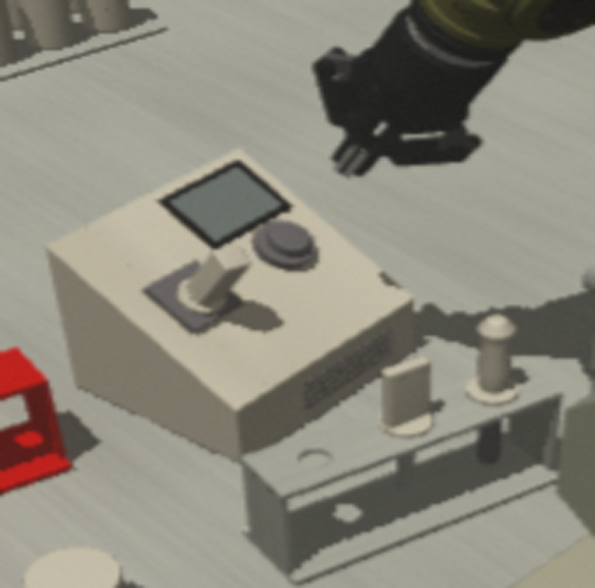

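```bash
python3 -c "
from workcell import env
print(env.hand_in())"
```

```text
the job is handed in; nothing more can be done
None
```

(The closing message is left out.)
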